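# Put the clipper away from behind the bottles

### The job

Stand the flat-sided bottle and the round tub from the caddy over on the rubber mat, then take the hair clipper that lies behind them and press it fully home into the foam pocket cut to its shape. After that put the bottle and the tub back, each flat on the floor of the caddy bay it came from. Keep both containers upright all the time.

Things in the scene. Friction and masses are not known exactly. Their poses are not given: they have to be found in the camera images.
- bottle_mid (a point): Flat-sided white bottle, upright, loose, 0.3-0.55 kg. Body 60 mm (its x) by 78 mm (its y), 125 mm high, rounded corners; grey cap, diameter 34 mm, up to 141 mm. The point: centre of the body, 62.5 mm above its underside; z up. It starts in one of the caddy's two front bays, wide faces looking along the caddy's x.
- tub_mid (a point): Round grey tub with white lid, upright, loose, 0.25-0.5 kg: diameter 64 mm, 120 mm high. The point: its centre, 60 mm above its underside; z up. It starts in the caddy's other front bay.
- clipper_mid (a point): Grey hair clipper lying flat, loose, 0.2-0.4 kg, 160 mm long (its x), 36 mm high. Body 34 mm wide from x = -80 to +30 mm, black head 46 wide, 32 high from +30 to +65, steel blade 42 wide to +80. The point: mid-length, 18 mm above the underside, near its balance; x to the blade, z up. It starts across the caddy's rear lane, blade to the caddy's +y, close behind the containers.
- pocket (a point): Empty T-shaped pocket in a fixed dark foam slab (210 x 160 mm). The point: mid-length of the pocket at its mouth, on the foam's top, 23 mm above the table; x to its wide end, z up. 15 mm deep, 166 long; 40 wide from x = -83 to +27 mm, 52 wide from there to +83: 3 mm play round the clipper, which fits one way only, x along x. Seated, its centre is 3 mm above this point and it stands 21 mm proud.
- mat: Fixed flat dark rubber mat on the table, the side area: 240 mm (x) by 150 mm (y), 3 mm thick. Origin at the centre of its underside, z up.
- caddy: Fixed low grey metal caddy. Origin on the table; x away from the robot from -92 to +130 mm, y from -110 to +110, z up; floor 5 mm above the table. Two front bays 74 (x) by 94 (y) inside, centres (-51, +59) and (-51, -59), edges up to 18 mm above the table. Behind, x = -11 to +84, the lane with the clipper at about (19, 0); beyond x = 87 fixed small bottles, 61 mm high.
Mind the look-alikes: they are no part of the job. What is shaped like the part that bears bottle_mid but purple or red is not meant. What is shaped like the part that bears clipper_mid but green or turquoise is not meant.

How it is judged:
By the outcome, as a careful person would: the job done as asked, in the order asked, and still so for the second after the job is handed in, with the robot touching nothing.
It also fails if it takes over 128 s, if anything falls off the work surface, if the arm or the gripper's body presses on something with over 40 N, if the wrist force passes 120 N, or if a joint passes its speed limit or range.

### The arm

A 7-joint arm with a two-finger parallel gripper is mounted at the origin on the work surface. World frame = base frame: x ahead of the robot, y to its left, z up, the work surface at z = 0. Lengths are in m, angles in rad, forces in N, time in s.
With the tool pointing down it reaches from about 0.4 to 0.875 m from the base axis. Payload 6.5 kg.
Tool frame: the origin (TCP) lies at the very end of the fingers, on their centre line; the grasp point (between the pads) lies bot.hold_point_z behind it (bot.hold_point_z is the distance from the TCP to the grasp point, in m); x points along the fingers, z is the direction in which the jaws open and shut, and the axes are right-handed (so a half turn about x gives the same grasp; the last joint's range is limited). The gripper opens to 88 mm and grips with 3 to 60 N. Pads are 18 mm wide; open, the fingers measure 123 mm over their backs; the gripper's body (75 mm by 187 mm) begins 45 mm behind the grasp point.
Start: joints at [1.154, 0.536, -0.004, 1.538, 0.003, 1.067, -0.071], TCP at [0.223, -0.61, 0.239] pointing down, gripper open.
Joint ranges: [-2.7, 2.7], [-0.37, 2.16], [-1.27, 1.26], [0.24, 2.4], [-1.31, 4.45], [0.19, 1.91], [-2.76, 2.76]. Speed limits (rad/s): [2.39, 2.39, 3.14, 3.14, 3.14, 3.14, 3.14].

### API

Orientations are given as a rotation vector (axis times angle).
In Python, from station import bot gives the robot as it stands.
- The arm moves only by the tool arm_command, never from a script. Its argument "rows" is a list of rows, each an object with "xyz": the shift along the tool's x, y, z in cm, a list of three; "turn": the turn, a rotation vector about the tool's x, y, z in degrees, a list of three. A call has 1 to 5 rows; each row is the pose to reach, as a shift and turn from the pose measured when the call began, along the tool's axes at that moment; what a row does not reach only later rows make up. A row lasts 1/10 s, in which the tool goes at most 50 mm and 8.59 degrees, less where a joint would pass 70% of its speed; a pose out of reach is approached as far as the arm can. A call with a gripper value outside its range is refused whole. "gripper" is the closure in counts, from 0 (fully open) to 255 (shut), set as the call begins (left out, the last holds). The fingers move at their own pace and stop on an object; the grip force is fixed at half the most. Time passes only in rows, so rows that repeat a pose let the fingers close. It gives the time, the measured TCP pose, the force and the opening at its end, in the units of the state.
- bot.get_state(): the state, without advancing time (a new reading comes with each control period).
- bot.get_image(name): name is "side" or "top" or "wrist"; returns a dict with "frame" (384x512x3 uint8, red, green, blue), "fx", "fy", "cx", "cy" (pixels), "extrinsics" (4x4, takes a point from world to camera coordinates); the wrist camera has in their place "T_tool_cam" (4x4, takes a point from camera to tool coordinates, whose origin is the TCP and whose axes are the tool frame's). Camera axes: x right, y up, looking along -z (the intrinsics and any distortion apply to the point x, -y, -z); pixel columns grow to the right and rows downward; lengths in m; the calibration is good to about 2 mm. The wrist camera is an equidistant fisheye: a pixel r from the principal point sees the ray r / f radians off the axis. A picture is of the moment at which its call begins: read the wrist's pose just before it. There is no depth.
- bot.job_done(): hands the job in, once; it reports no verdict.
Trained networks look in the newest picture that a camera, given by its name, has taken for a name from the list of things; names that differ only in an ending like _2 or _b are one class to them, and where a whole thing is asked for, a point or a joint stands for the part that bears it (a point fixed in the world has none). Each returns a list of dicts, best first, with "confidence" (0 to 1); they miss things now and then, are a little off and sometimes report something else, mostly with a low value. They report only what shows in the picture. A call takes as long as a camera call. They do not tell look-alikes from the thing itself.
- bot.boxes_of(target, camera): "centre" ([x, y, z] in m, in world coordinates, good to about 4 mm: the middle of the surface that is visible of it).
- bot.outline_of(target, camera): "pixels" (384x512 bool, what is visible of it).
The state is a dict: "time_s": time; "joints": joint angles; "qvel": joint speeds; "joint_torque": joint torques, N m; "ee_pos": TCP position; "eef_rot": TCP orientation; "force": force on the tool from outside, world axes, zero at the start; "torque": the same for the moment, N m; "grip_width": finger opening in m.
Only numpy, scipy, OpenCV 4.12 (cv2) and the standard library are available. Lean on these libraries where they do the work, as an engineer would, in place of code of your own. Each camera call takes 0.05 s, during which the arm holds its last target.

## Working session

There is one attempt and no reset: what is moved stays moved. The work goes in short steps, Python scripts to look and compute and a tool call to move; the robot and the scene stay as the last step left them, time stands still between calls to the robot, and variables do not carry over. Pictures are saved under pics/ and viewed, and the job is handed in when it is done.

Besides the shell and the picture viewer there is one more tool, called after "Call:" by a JSON object that holds its "op" and its "data", one argument or row to a line. arm_command: Moves the arm, as the interface text tells. Its arguments: {"type":"object","properties":{"rows":{"type":"array"},"gripper":{"type":"number"}},"required":["rows"]}

```bash
ls; mkdir -p pics
python3 - <<'E'
from station import bot
import cv2
s=bot.get_state(); print(s, bot.hold_point_z)
for n in("top","side","wrist"):
    d=bot.get_image(n); cv2.imwrite(f"pics/a_{n}.png",d["frame"][:,:,::-1])
    print(n,{k:v for k,v in d.items() if k!="frame"})
for t in("bottle_mid","tub_mid","clipper_mid","pocket","mat","caddy"):
    for c in("top","side"):
        try: print(t,c,bot.boxes_of(t,c))
        except Exception as e: print(t,c,e)
E
```

```text
pics
{'time_s': 0.0, 'joints': array([ 1.15380195,  0.53715555, -0.0044559 ,  1.53881819,  0.00259654,
        1.06730709, -0.07121499]), 'qvel': array([-0.00143062, -0.00018967,  0.00091117, -0.00148994,  0.00013752,
        0.00076134, -0.0002417 ]), 'joint_torque': array([ 3.13872943e-04, -5.70983362e+01,  9.90918092e-01, -2.51606619e+01,
       -5.62536728e-02,  1.78459450e-02,  1.30568496e-04]), 'ee_pos': array([ 0.22316115, -0.60986007,  0.23786721]), 'eef_rot': array([ 0.94788912,  1.35648172, -0.94645076]), 'force': array([-0.49311528, -0.48654138, -0.13478259]), 'torque': array([-0.02114076,  0.00955643, -0.01934182]), 'grip_width': 0.08825926638240808} 0.0187
top {'fx': 471.02393916610947, 'fy': 471.02393916610947, 'cx': 257.07327021204077, 'cy': 193.18929030566906, 'extrinsics': array([[ 0.0289971 , -0.99951732,  0.01114859, -0.06381272],
       [ 0.99325557,  0.03006446,  0.11197992, -0.48706716],
       [-0.11226105,  0.00782631,  0.99364793, -1.4026956 ],
       [ 0.        ,  0.        ,  0.        ,  1.        ]])}
side {'fx': 431.41821904299894, 'fy': 431.41821904299
[... 1350 characters left out ...]
-0.4101, 0.04], 'confidence': 0.72}]
clipper_mid side [{'centre': [0.6036, 0.0393, 0.0331], 'confidence': 0.75}, {'centre': [0.2349, 0.386, 0.0322], 'confidence': 0.6}, {'centre': [0.6976, -0.3937, 0.0333], 'confidence': 0.55}]
pocket top [{'centre': [0.4814, 0.308, 0.0221], 'confidence': 0.79}]
pocket side [{'centre': [0.4698, 0.3219, 0.0207], 'confidence': 0.63}]
mat top [{'centre': [0.473, -0.3094, 0.006], 'confidence': 0.64}]
mat side [{'centre': [0.468, -0.3035, 0.0022], 'confidence': 0.68}]
caddy top [{'centre': [0.6425, -0.0248, 0.0058], 'confidence': 0.62}]
caddy side [{'centre': [0.6586, -0.0037, 0.0109], 'confidence': 0.7}, {'centre': [0.4673, -0.3038, 0.0013], 'confidence': 0.47}]
```

View pics/a_top.png

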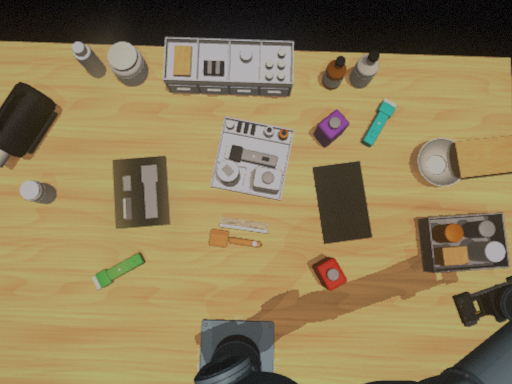

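View pics/a_side.png

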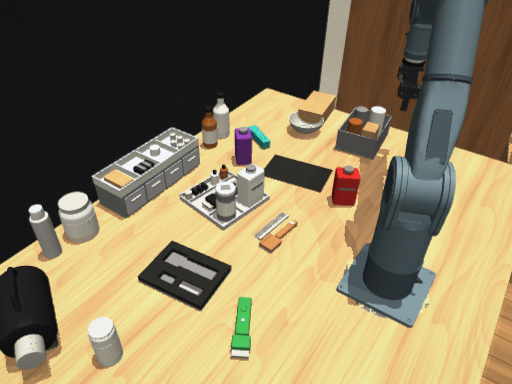

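View pics/a_wrist.png

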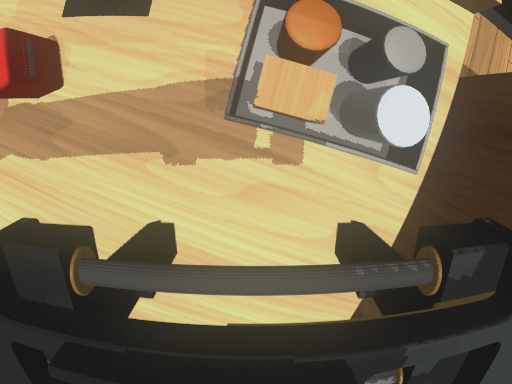

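Candidates, by top-view pixel:
- **Bottle:** white (266,178), purple (332,127), red (330,273). I choose white.
- **Clipper:** grey (255,157), green (120,270), turquoise (379,123). I choose grey.
- **Tub:** in the caddy (228,173), loose jar (128,63). I choose the caddy one.

Next I check these in a close crop.

Run:
```python
import cv2
a=cv2.imread("pics/a_top.png")
cv2.imwrite("pics/b1.png",cv2.resize(a[105:215,195:305],None,fx=5.4,fy=5.4,interpolation=cv2.INTER_CUBIC))
cv2.imwrite("pics/b2.png",cv2.resize(a[145:235,100:180],None,fx=6,fy=6,interpolation=cv2.INTER_CUBIC))
a=cv2.imread("pics/a_side.png")
cv2.imwrite("pics/b3.png",cv2.resize(a[145:235,170:280],None,fx=6,fy=6,interpolation=cv2.INTER_CUBIC))
```

```text
(no output)
```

View pics/b1.png

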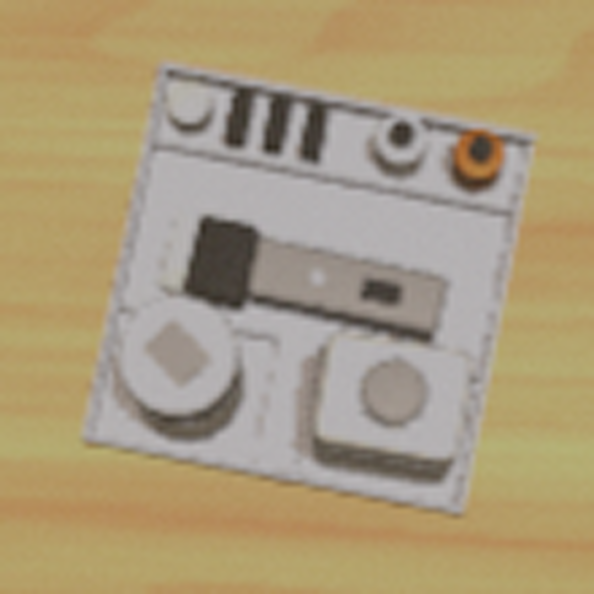

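View pics/b2.png

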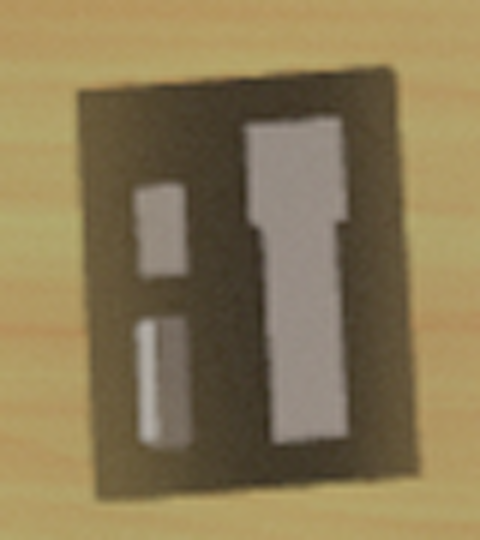

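View pics/b3.png

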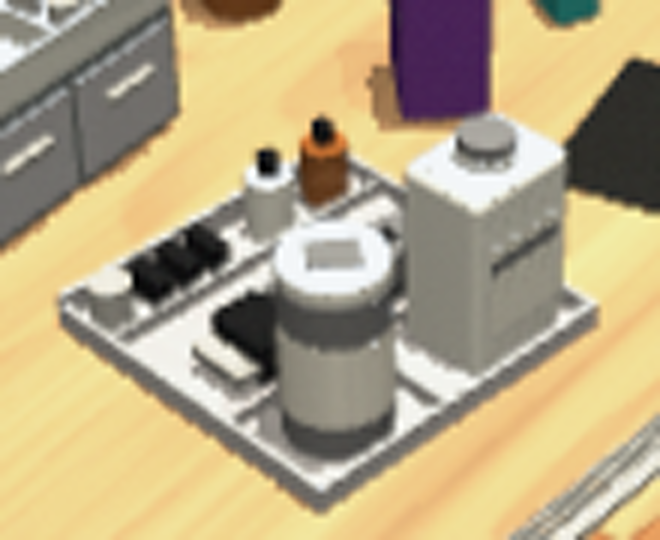

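```bash
cat > h.py <<'E'
import numpy as np, cv2
from scipy.spatial.transform import Rotation as R
from scipy.optimize import least_squares
def proj(d,P,ee=None):
    P=np.atleast_2d(P).astype(float)
    if "extrinsics" in d:
        E=d["extrinsics"]; c=P@E[:3,:3].T+E[:3,3]
        q=np.c_[c[:,0],-c[:,1]]/(-c[:,2:3]); 
    else:
        T=ee@d["T_tool_cam"]; c=(P-T[:3,3])@T[:3,:3]
        v=np.c_[c[:,0],-c[:,1],-c[:,2]]; r=np.hypot(v[:,0],v[:,1]); th=np.arctan2(r,v[:,2])
        q=v[:,:2]*(th/np.maximum(r,1e-9))[:,None]
    return np.c_[d["fx"]*q[:,0]+d["cx"], d["fy"]*q[:,1]+d["cy"]]
def ray(d,uv,ee=None):
    uv=np.atleast_2d(uv).astype(float); q=(uv-[d["cx"],d["cy"]])/[d["fx"],d["fy"]]
    if "extrinsics" in d:
        E=d["extrinsics"]; v=np.c_[q[:,0],-q[:,1],-np.ones(len(q))]
        return -E[:3,:3].T@E[:3,3], v@E[:3,:3]
    th=np.hypot(q[:,0],q[:,1]); s=np.sin(th)/np.maximum(th,1e-9)
    v=np.c_[q[:,0]*s,-q[:,1]*s,-np.cos(th)]; T=ee@d["T_tool_cam"]
    return T[:3,3], v@T[:3,:3].T
def onz(d,uv,z,ee=None):
    o,v=ray(d,uv,ee); z=np.broadcast_to(z,len(v)); return o+v*((z-o[2])/v[:,2])[:,None]
def fit2(loc,w):
    # loc Nx2, w Nx2 -> x,y,yaw
    f=lambda p:((loc@np.array([[np.cos(p[2]),np.sin(p[2])],[-np.sin(p[2]),np.cos(p[2])]])+p[:2])-w).ravel()
    best=min((least_squares(f,[*w.mean(0),a]) for a in(-2,-.5,.5,2)),key=lambda r:r.cost); return best.x,np.abs(f(best.x)).max()
def ee(s):
    T=np.eye(4);T[:3,:3]=R.from_rotvec(s["eef_rot"]).as_matrix();T[:3,3]=s["ee_pos"];return T
def Rdown(psi):
    "tool x down, jaw axis z at world angle psi"
    x=np.array([0,0,-1.]);z=np.array([np.cos(psi),np.sin(psi),0]);y=np.cross(z,x);return np.c_[x,y,z]
def go(s,pos,psi_deg):
    T=ee(s); best=None
    for k in(0,180):
        Rt=Rdown(np.radians(psi_deg+k)); rv=R.from_matrix(T[:3,:3].T@Rt).as_rotvec(degrees=True)
        if best is None or np.linalg.norm(rv)<np.linalg.norm(best): best=rv
    sh=T[:3,:3].T@(np.array(pos)-T[:3,3])*100
    print("shift cm",sh.round(2),"turn",best.round(2),"n>=",max(np.linalg.norm(sh)/5,np.linalg.norm(best)/8.59).round(1))
    return sh,best
E
python3 - <<'E'
from h import *
from station import bot
d=bot.get_image("top"); s=bot.get_state()
def crop(pts,u0,v0,k): return (np.array(pts,float)+.5)/k-.5+[u0,v0]
w=onz(d,crop([(160,65),(537,135),(462,515),(85,442)],195,105,5.4),.018)
print(w.round(4)); c,e=fit2(np.array([(.130,.11),(.130,-.11),(-.092,-.11),(-.092,.11)]),w[:,:2]); print("caddy",c,np.degrees(c[2]),e)
cs,sn=np.cos(c[2]),np.sin(c[2]); L=lambda x,y:(c[0]+cs*x-sn*y,c[1]+sn*x+cs*y)
print("bays",L(-.051,.059),L(-.051,-.059))
print("tub top",onz(d,crop([(178,355)],195,105,5.4),.125))
w=onz(d,crop([(330,335),(470,348),(452,460),(316,440)],195,105,5.4),.13);print("bottle top corners",w.round(4),w.mean(0))
print("cap",onz(d,crop([(394,391)],195,105,5.4),.146))
w=onz(d,crop([(257,232),(446,270),(436,335),(246,298)],195,105,5.4),.041);x,e=fit2(np.array([(.03,.017)  ,(-.08,.017),(-.08,-.017),(.03,-.017)])@np.array([[1,0],[0,-1]])*1,w[:,:2]);print("clip",w.round(4),x,np.degrees(x[2]),e)
w=onz(d,crop([(80,92),(392,67),(420,472),(98,498)],100,145,6),.023);x,e=fit2(np.array([(.105,.08),(.105,-.08),(-.105,-.08),(-.105,.08)]),w[:,:2]);print("slab",w.round(4),x,np.degrees(x[2]),e)
w=onz(d,crop([(341,117),(347,220),(337,221),(348,437)],100,145,6),.023);x,e=fit2(np.array([(.083,-.026),(.027,-.026),(.027,-.02),(-.083,-.02)]),w[:,:2]);print("pocket",w.round(4),x,np.degrees(x[2]),e)
w=onz(d,[(314,168),(357,162),(371,236),(325,243)],.003);x,e=fit2(np.array([(.12,.075),(.12,-.075),(-.12,-.075),(-.12,.075)]),w[:,:2]);print("mat",w.round(4),x,np.degrees(x[2]),e)
T=ee(s);print(T.round(3))
E
```

```text
[[ 0.7264  0.0597  0.018 ]
 [ 0.6921 -0.1585  0.018 ]
 [ 0.4712 -0.1205  0.018 ]
 [ 0.5063  0.0941  0.018 ]]
caddy [ 0.58023759 -0.02824662 -0.16085854] -9.216515656601876 0.0016059560629383268
bays (np.float64(0.5393457664065748), np.float64(0.03816014904091766)) (np.float64(0.5204462107826311), np.float64(-0.07831648723098648))
tub top [[0.54056569 0.03717759 0.125     ]]
bottle top corners [[ 0.5528 -0.0425  0.13  ]
 [ 0.5482 -0.1162  0.13  ]
 [ 0.4887 -0.1081  0.13  ]
 [ 0.4971 -0.0368  0.13  ]] [ 0.52169591 -0.07589039  0.13      ]
cap [[ 0.52179298 -0.07639577  0.146     ]]
clip [[ 0.6254  0.      0.041 ]
 [ 0.607  -0.1069  0.041 ]
 [ 0.5698 -0.1022  0.041 ]
 [ 0.5876  0.005   0.041 ]] [ 0.60154035 -0.02634637  1.40742164] 80.63932009246518 0.0022506935747962364
slab [[0.5784 0.3946 0.023 ]
 [0.5963 0.2365 0.023 ]
 [0.39   0.212  0.023 ]
 [0.3722 0.3726 0.023 ]] [0.48420601 0.30393321 0.11217747] 6.427295852619862 0.0012962345131107833
pocket [[0.5696 0.2612 0.023 ]
 [0.5167 0.2553 0.023 ]
 [0.516  0.2604 0.023 ]
 [0.4065 0.249  0.023 ]] [0.48626567 0.27786398 0.10980869] 6.291574443081815 0.0020450392149837793
mat [[ 0.5758 -0.2244  0.003 ]
 [ 0.5989 -0.3584  0.003 ]
 [ 0.3701 -0.4026  0.003 ]
 [ 0.3446 -0.2616  0.003 ]] [ 0.47231886 -0.31175421  0.17516065] 10.035965960156187 0.00739206203764145
[[-0.     0.939  0.344  0.223]
 [-0.     0.344 -0.939 -0.61 ]
 [-1.    -0.     0.     0.239]
 [ 0.     0.     0.     1.   ]]
```

The crops confirm the choices: white bottle in the right bay, round tub in the left bay, grey clipper behind them with its blade to +y. The caddy pose fits to about 1.6 mm. Next I move above the bottle.

Run:
```python
from h import *
from station import bot
s=bot.get_state(); go(s,(.521,-.0765,.235),-7)
```

```text
shift cm [  0.37  46.3  -39.91] turn [-62.9   0.    0. ] n>= 12.2
```

Call:
{"op": "arm_command", "data": {
  "rows": [
    {"xyz":[0,3.7,-3.2],"turn":[-7,0,0]},
    {"xyz":[0,7.4,-6.4],"turn":[-14,0,0]},
    {"xyz":[0,11.1,-9.6],"turn":[-21,0,0]},
    {"xyz":[0,14.8,-12.8],"turn":[-28,0,0]},
    {"xyz":[0,18.5,-16],"turn":[-35,0,0]}
  ],
  "gripper": 0
}}

```text
time_s: 1.3
ee_pos: [0.3428, -0.3949, 0.239]
eef_rot: [0.473, 1.518, -0.474]
force: [1.4, -0.2, -0.1]
grip_width: 0.0879
```

Run:
```python
from h import *
from station import bot
s=bot.get_state(); print(s["ee_pos"],s["joints"]);go(s,(.521,-.0765,.235),-7)
```

```text
[ 0.34279994 -0.39488077  0.2390031 ] [ 0.94500774  0.33014446 -0.21485846  1.86392816  0.08504797  0.95558089
  0.08811484]
shift cm [ 0.39 36.33 -3.42] turn [-27.62   0.03   0.03] n>= 7.3
```

Call:
{"op": "arm_command", "data": {
  "rows": [
    {"xyz":[0,4.5,-0.5],"turn":[-6,0,0]},
    {"xyz":[0,9,-1],"turn":[-12,0,0]},
    {"xyz":[0,13.5,-1.5],"turn":[-18,0,0]},
    {"xyz":[0,18,-2],"turn":[-24,0,0]},
    {"xyz":[0,22.5,-2.5],"turn":[-27.6,0,0]}
  ]
}}

```text
time_s: 1.8
ee_pos: [0.4507, -0.194, 0.2393]
eef_rot: [0.093, 1.568, -0.094]
force: [1.0, 0.2, -0.2]
grip_width: 0.0881
```

Run:
```python
from h import *
from station import bot
s=bot.get_state(); print(s["ee_pos"],s["joints"]);go(s,(.521,-.0765,.235),-7)
```

```text
[ 0.45074232 -0.19403265  0.23926847] [ 0.6667709   0.29461429 -0.41836862  1.93165416  0.14740149  0.94327958
  0.05864248]
shift cm [ 0.42 12.51  5.58] turn [0.18 0.07 0.06] n>= 2.7
```

Call:
{"op": "arm_command", "data": {
  "rows": [
    {"xyz":[0.1,4.2,1.9],"turn":[0,0,0]},
    {"xyz":[0.2,8.4,3.8],"turn":[0,0,0]},
    {"xyz":[0.4,12.5,5.6],"turn":[0.2,0,0]},
    {"xyz":[0.4,12.5,5.6],"turn":[0.2,0,0]}
  ]
}}

```text
time_s: 2.2
ee_pos: [0.5238, -0.0694, 0.2356]
eef_rot: [0.091, 1.565, -0.087]
force: [0.1, -0.2, -0.7]
grip_width: 0.0883
```

```bash
cat > look.py <<'E'
import sys
from h import *
from station import bot
def look(name,cam="wrist"):
    s=bot.get_state(); d=bot.get_image(cam); im=d["frame"][:,:,::-1].copy()
    cv2.imwrite(f"pics/{name}.png",cv2.resize(im,None,fx=1.5,fy=1.5,interpolation=cv2.INTER_CUBIC)); return s,d,im
def draw(im,d,P,T=None,col=(0,0,255),closed=True):
    q=proj(d,P,T); cv2.polylines(im,[np.round(q*16).astype(np.int32)],closed,col,1,cv2.LINE_AA,4)
def loc(pose,pts):
    x,y,a=pose; pts=np.array(pts,float); c,s_=np.cos(a),np.sin(a)
    return np.c_[x+c*pts[:,0]-s_*pts[:,1], y+s_*pts[:,0]+c*pts[:,1], pts[:,2]]
def rect(hx,hy,z): return [(hx,hy,z),(hx,-hy,z),(-hx,-hy,z),(-hx,hy,z)]
def circ(r,z): return [(r*np.cos(t),r*np.sin(t),z) for t in np.linspace(0,6.28,40)]
def save(im,name,box=None,k=1.5):
    if box: im=im[box[1]:box[3],box[0]:box[2]]
    cv2.imwrite(f"pics/{name}.png",cv2.resize(im,None,fx=k,fy=k,interpolation=cv2.INTER_CUBIC))
E
python3 - <<'E'
from look import *
s,d,im=look("c1"); T=ee(s); print(s["ee_pos"]); r=np.radians
C=(.5802,-.0282,r(-9.2))
draw(im,d,loc((.5215,-.0762,r(-6)),rect(.03,.039,.13)),T)
draw(im,d,loc((.5215,-.0762,0),circ(.017,.146)),T)
draw(im,d,loc((.5405,.0373,0),circ(.032,.125)),T)
draw(im,d,loc(C,rect(.037,.047,.018)+np.array([-.051,.059,0])),T,(0,255,0))
draw(im,d,loc(C,rect(.037,.047,.018)+np.array([-.051,-.059,0])),T,(0,255,0))
draw(im,d,loc((.6015,-.0263,r(80.6)),[(-.08,.017,.041),(.03,.017,.041),(.03,-.017,.041),(-.08,-.017,.041)]),T,(255,0,0))
save(im,"c1o"); go(s,(.5215,-.0765,.235),-6)
E
```

```text
[ 0.52380288 -0.06942768  0.23564115]
shift cm [ 0.06 -0.73 -0.15] turn [-0.49  0.2  -0.17] n>= 0.1
```

View pics/c1o.png

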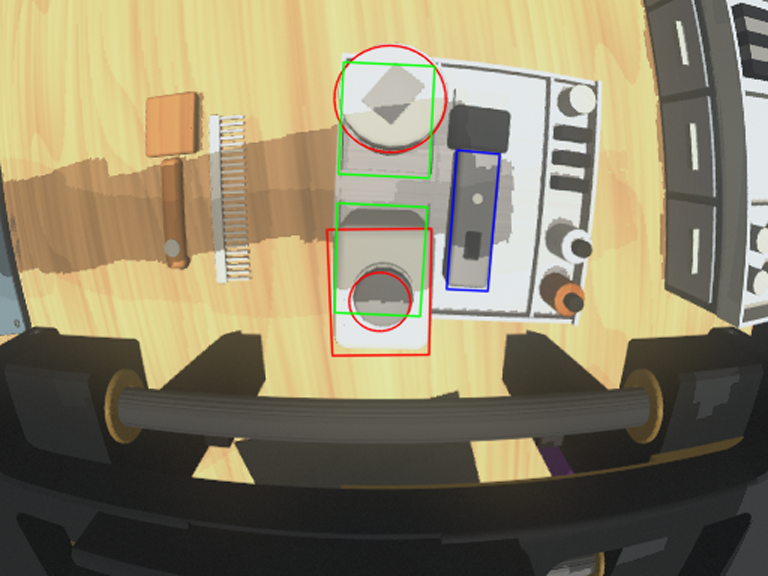

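The wrist overlay agrees with the picture: the bottle outline is at about (380,290) and the tub at (390,100) in the 768x576 view, both within about 2 mm. I descend now.

Call:
{"op": "arm_command", "data": {
  "rows": [
    {"xyz":[2,-0.7,-0.2],"turn":[-0.5,0,0]},
    {"xyz":[5.5,-0.7,-0.2],"turn":[-0.5,0,0]},
    {"xyz":[9,-0.7,-0.2],"turn":[-0.5,0,0]},
    {"xyz":[12,-0.7,-0.2],"turn":[-0.5,0,0]},
    {"xyz":[13.5,-0.7,-0.2],"turn":[-0.5,0,0]}
  ]
}}

```text
time_s: 2.75
ee_pos: [0.5177, -0.0816, 0.0981]
eef_rot: [0.086, 1.571, -0.087]
force: [0.1, -0.2, -0.4]
grip_width: 0.0883
```

Call:
{"op": "arm_command", "data": {
  "rows": [
    {"xyz":[0,0,0],"turn":[0,0,0]}
  ]
}}

```text
time_s: 2.85
ee_pos: [0.5163, -0.0824, 0.0967]
eef_rot: [0.087, 1.574, -0.088]
force: [1.4, -0.4, 0.2]
grip_width: 0.0879
```

Run:
```python
from h import *
from station import bot
s=bot.get_state(); print(s["ee_pos"],s["force"]);go(s,(.5215,-.0765,.093),-6)
```

```text
[ 0.51633815 -0.08241619  0.09674781] [ 1.39608812 -0.37972992  0.1863934 ]
shift cm [0.37 0.65 0.45] turn [-0.35 -0.28  0.05] n>= 0.2
```

Call:
{"op": "arm_command", "data": {
  "rows": [
    {"xyz":[0.4,0.7,0.4],"turn":[0,0,0]},
    {"xyz":[0.4,0.7,0.4],"turn":[0,0,0]}
  ]
}}

```text
time_s: 3.05
ee_pos: [0.5224, -0.0752, 0.0936]
eef_rot: [0.087, 1.572, -0.087]
force: [-0.7, 0.4, -0.4]
grip_width: 0.0885
```

Call:
{"op": "arm_command", "data": {
  "rows": [
    {"xyz":[0,0,0],"turn":[0,0,0]},
    {"xyz":[0,0,0],"turn":[0,0,0]},
    {"xyz":[0,0,0],"turn":[0,0,0]},
    {"xyz":[0,0,0],"turn":[0,0,0]},
    {"xyz":[0,0,0],"turn":[0,0,0]}
  ],
  "gripper": 255
}}

```text
time_s: 3.55
ee_pos: [0.5228, -0.0753, 0.094]
eef_rot: [0.086, 1.571, -0.087]
force: [0.8, 0.3, 3.2]
grip_width: 0.0601
```

Call:
{"op": "arm_command", "data": {
  "rows": [
    {"xyz":[0,0,0],"turn":[0,0,0]},
    {"xyz":[0,0,0],"turn":[0,0,0]}
  ]
}}

```text
time_s: 3.75
ee_pos: [0.5227, -0.0753, 0.094]
eef_rot: [0.086, 1.571, -0.087]
force: [-0.3, 0.4, 1.4]
grip_width: 0.0597
```

Run:
```python
from h import *
from station import bot
s=bot.get_state(); print(s["ee_pos"],s["force"],s["grip_width"],s["joints"]);go(s,(.5215,-.0765,.15),-6);go(s,(.535,-.302,.15),-6)
```

```text
[ 0.52273906 -0.07531254  0.09397786] [-0.31698104  0.37254451  1.37224473] 0.05974517483007766 [ 0.35997322  0.57667158 -0.38803029  1.94076533  0.33125108  0.6883461
 -0.34061012]
shift cm [-5.6  -0.13 -0.12] turn [-0.33 -0.12  0.03] n>= 1.1
shift cm [ -5.6 -22.4   3.7] turn [-0.33 -0.12  0.03] n>= 4.7
```

Gripped at 59.7 mm. I lift and carry it to the mat.

Call:
{"op": "arm_command", "data": {
  "rows": [
    {"xyz":[-2,0,0],"turn":[0,0,0]},
    {"xyz":[-5,0,0],"turn":[0,0,0]},
    {"xyz":[-6,-1.5,0.2],"turn":[0,0,0]},
    {"xyz":[-6,-4.5,0.7],"turn":[0,0,0]},
    {"xyz":[-6,-8.5,1.4],"turn":[0,0,0]}
  ]
}}

```text
time_s: 4.25
ee_pos: [0.5272, -0.1601, 0.154]
eef_rot: [0.084, 1.572, -0.083]
force: [0.2, -0.9, -4.4]
grip_width: 0.06
```

Run:
```python
from h import *
from station import bot
s=bot.get_state(); print(s["ee_pos"],s["force"],s["grip_width"]);go(s,(.535,-.302,.15),-6)
```

```text
[ 0.52718475 -0.16014478  0.15401932] [ 0.15519869 -0.89644596 -4.43305413] 0.05999046518636901
shift cm [  0.39 -14.02   2.29] turn [-0.11 -0.15 -0.04] n>= 2.8
```

Call:
{"op": "arm_command", "data": {
  "rows": [
    {"xyz":[0,-3.5,0.6],"turn":[0,0,0]},
    {"xyz":[0,-7,1.2],"turn":[0,0,0]},
    {"xyz":[0.2,-10.5,1.8],"turn":[0,0,0]},
    {"xyz":[0.4,-13,2.3],"turn":[0,0,0]},
    {"xyz":[0.4,-14,2.3],"turn":[0,0,0]}
  ]
}}

```text
time_s: 4.75
ee_pos: [0.5336, -0.3051, 0.1486]
eef_rot: [0.087, 1.574, -0.087]
force: [-1.4, -0.3, -4.1]
grip_width: 0.06
```

Call:
{"op": "arm_command", "data": {
  "rows": [
    {"xyz":[0,0,0],"turn":[0,0,0]},
    {"xyz":[0,0,0],"turn":[0,0,0]}
  ]
}}

```text
time_s: 4.95
ee_pos: [0.533, -0.3037, 0.148]
eef_rot: [0.088, 1.575, -0.085]
force: [-0.5, 0.1, -3.3]
grip_width: 0.0598
```

Run:
```python
from look import *
s,d,im=look("d1","side"); save(im,"d1",(200,100,380,250),4);print(s["ee_pos"],s["force"],s["grip_width"]);go(s,(.535,-.302,.096),-6)
```

```text
[ 0.53302725 -0.30372843  0.14795664] [-0.51742393  0.10710536 -3.29034672] 0.05982782398105297
shift cm [5.19 0.19 0.21] turn [-0.3  -0.36 -0.06] n>= 1.0
```

View pics/d1.png

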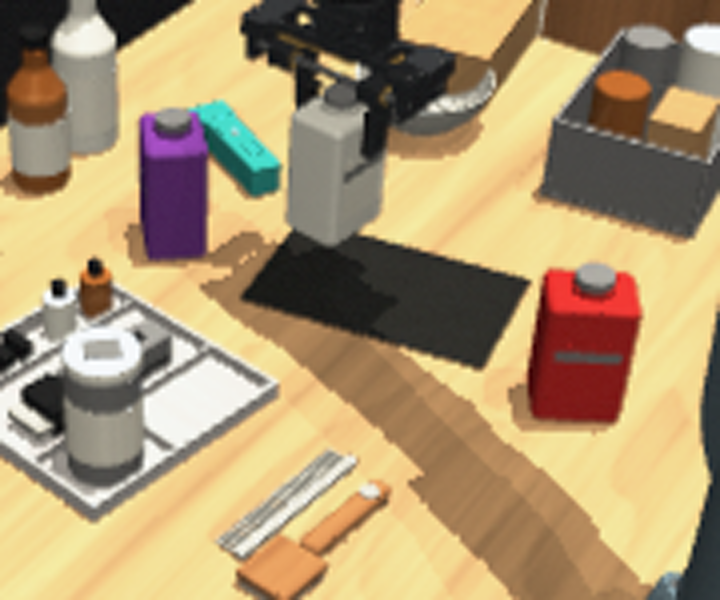

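The bottle hangs upright over the mat, at crop (335,170) of the side view. I lower it.

Call:
{"op": "arm_command", "data": {
  "rows": [
    {"xyz":[2,0.2,0.2],"turn":[0,0,0]},
    {"xyz":[4,0.2,0.2],"turn":[0,0,0]},
    {"xyz":[4.9,0.2,0.2],"turn":[0,0,0]},
    {"xyz":[5.2,0.2,0.2],"turn":[0,0,0]},
    {"xyz":[5.3,0.2,0.2],"turn":[0,0,0]}
  ]
}}

```text
time_s: 5.5
ee_pos: [0.5357, -0.3006, 0.0955]
eef_rot: [0.086, 1.574, -0.084]
force: [-0.5, 0.2, -3.4]
grip_width: 0.06
```

Call:
{"op": "arm_command", "data": {
  "rows": [
    {"xyz":[0.1,0,0],"turn":[0,0,0]},
    {"xyz":[0.1,0,0],"turn":[0,0,0]}
  ]
}}

```text
time_s: 5.7
ee_pos: [0.5363, -0.3007, 0.0953]
eef_rot: [0.086, 1.573, -0.084]
force: [0.4, 0.8, -3.4]
grip_width: 0.0597
```

Call:
{"op": "arm_command", "data": {
  "rows": [
    {"xyz":[0.2,0,0],"turn":[0,0,0]},
    {"xyz":[0.25,0,0],"turn":[0,0,0]}
  ]
}}

```text
time_s: 5.9
ee_pos: [0.5365, -0.3008, 0.093]
eef_rot: [0.086, 1.573, -0.084]
force: [-0.5, -0.4, -3.0]
grip_width: 0.0599
```

Call:
{"op": "arm_command", "data": {
  "rows": [
    {"xyz":[0.1,0,0],"turn":[0,0,0]},
    {"xyz":[0.15,0,0],"turn":[0,0,0]}
  ]
}}

```text
time_s: 6.1
ee_pos: [0.5367, -0.3009, 0.092]
eef_rot: [0.086, 1.573, -0.084]
force: [-2.4, 0.9, 3.8]
grip_width: 0.0602
```

Contact at TCP z 0.092. I open and rise.

Call:
{"op": "arm_command", "data": {
  "rows": [
    {"xyz":[0,0,0],"turn":[0,0,0]},
    {"xyz":[0,0,0],"turn":[0,0,0]},
    {"xyz":[0,0,0],"turn":[0,0,0]},
    {"xyz":[0,0,0],"turn":[0,0,0]},
    {"xyz":[0,0,0],"turn":[0,0,0]}
  ],
  "gripper": 0
}}

```text
time_s: 6.6
ee_pos: [0.5367, -0.3009, 0.092]
eef_rot: [0.086, 1.572, -0.084]
force: [-0.2, 0.3, -0.1]
grip_width: 0.0877
```

Call:
{"op": "arm_command", "data": {
  "rows": [
    {"xyz":[-2,0,0],"turn":[0,0,0]},
    {"xyz":[-5,0,0],"turn":[0,0,0]},
    {"xyz":[-9,0,0],"turn":[0,0,0]},
    {"xyz":[-12,0,0],"turn":[0,0,0]},
    {"xyz":[-13,0,0],"turn":[0,0,0]}
  ]
}}

```text
time_s: 7.1
ee_pos: [0.5388, -0.3017, 0.2255]
eef_rot: [0.084, 1.567, -0.086]
force: [1.4, -0.2, 0.3]
grip_width: 0.0881
```

Run:
```python
from look import *
s,d,im=look("d2","side"); save(im,"d2",(200,100,380,250),4);print(s["ee_pos"],s["force"],s["grip_width"]);go(s,(.5405,.0373,.22),-9)
```

```text
[ 0.53881436 -0.30170222  0.22552014] [ 1.3863301  -0.15484763  0.29171579] 0.0880569300916786
shift cm [ 0.5  33.72 -3.5 ] turn [2.8  0.1  0.08] n>= 6.8
```

View pics/d2.png

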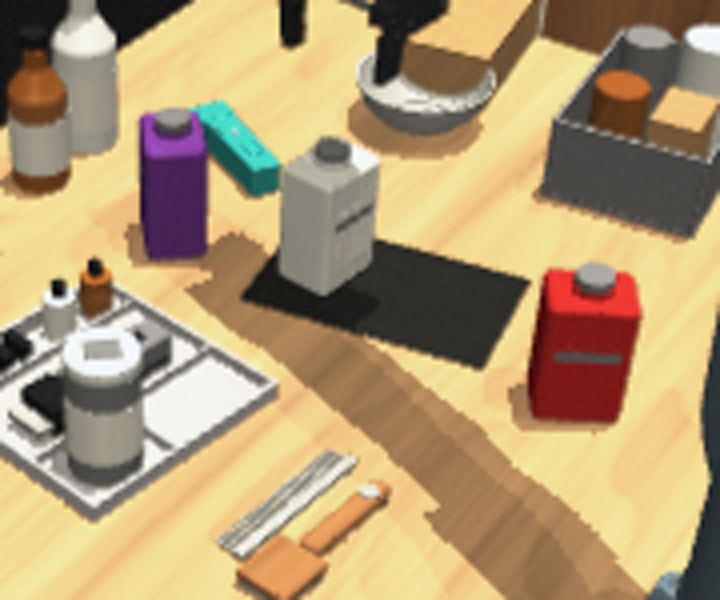

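The bottle stands upright on the mat, at crop (325,220). Next is the tub.

Call:
{"op": "arm_command", "data": {
  "rows": [
    {"xyz":[0,4.5,-0.5],"turn":[0,0,0]},
    {"xyz":[0,9.3,-1],"turn":[0,0,0]},
    {"xyz":[0,14.1,-1.5],"turn":[1,0,0]},
    {"xyz":[0,18.9,-2],"turn":[2,0,0]},
    {"xyz":[0,23.7,-2.5],"turn":[2.8,0,0]}
  ]
}}

```text
time_s: 7.65
ee_pos: [0.5382, -0.0617, 0.2234]
eef_rot: [0.123, 1.568, -0.125]
force: [0.5, 0.5, -1.1]
grip_width: 0.0882
```

Run:
```python
from look import *
s=bot.get_state();print(s["ee_pos"]);go(s,(.5405,.0373,.22),-9)
```

```text
[ 0.53824672 -0.06167983  0.22343975]
shift cm [ 0.33  9.81 -1.34] turn [-0.06 -0.04  0.09] n>= 2.0
```

Call:
{"op": "arm_command", "data": {
  "rows": [
    {"xyz":[0,4.5,-0.6],"turn":[0,0,0]},
    {"xyz":[0.3,8.5,-1.2],"turn":[0,0,0]},
    {"xyz":[0.3,9.8,-1.3],"turn":[0,0,0]},
    {"xyz":[0.3,9.8,-1.3],"turn":[0,0,0]},
    {"xyz":[0.3,9.8,-1.3],"turn":[0,0,0]}
  ]
}}

```text
time_s: 8.15
ee_pos: [0.5405, 0.0354, 0.2194]
eef_rot: [0.123, 1.569, -0.127]
force: [0.0, 0.1, -0.1]
grip_width: 0.0882
```

Run:
```python
from look import *
s,d,im=look("e1");T=ee(s); r=np.radians
draw(im,d,loc((.5405,.0373,0),circ(.032,.125)),T)
C=(.5802,-.0282,r(-9.2))
for y in(.059,-.059): draw(im,d,loc(C,np.array(rect(.037,.047,.018))+np.array([-.051,y,0])),T,(0,255,0))
draw(im,d,loc(C,rect(.111,.11,.018)+np.array([.019,0,0])),T,(0,255,0))
draw(im,d,loc((.6015,-.0263,r(80.6)),[(-.08,.017,.041),(.03,.017,.041),(.03,-.017,.041),(-.08,-.017,.041)]),T,(255,0,0))
save(im,"e1o");print(s["ee_pos"]);go(s,(.5405,.0373,.095),-9)
```

```text
[0.54053839 0.03537859 0.21936682]
shift cm [ 1.244e+01  2.200e-01 -1.000e-02] turn [-0.13 -0.11  0.16] n>= 2.5
```

View pics/e1o.png

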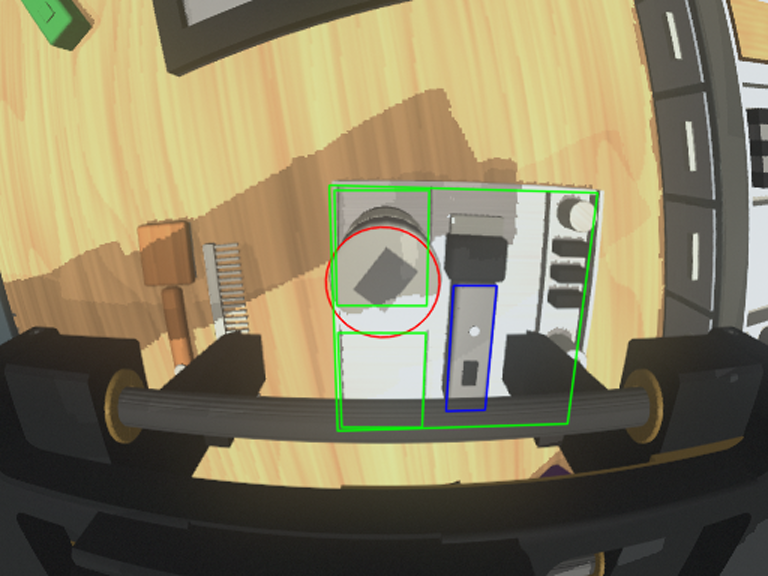

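Overlay matches (tub at (386,278)). Descend.

Call:
{"op": "arm_command", "data": {
  "rows": [
    {"xyz":[3.5,0.2,0],"turn":[0,0,0]},
    {"xyz":[7.5,0.2,0],"turn":[0,0,0]},
    {"xyz":[11,0.2,0.1],"turn":[0,0,0]},
    {"xyz":[12.4,0.2,0.1],"turn":[0,0,0]},
    {"xyz":[12.4,0.2,0.1],"turn":[0,0,0]}
  ]
}}

```text
time_s: 8.7
ee_pos: [0.5405, 0.0345, 0.094]
eef_rot: [0.125, 1.572, -0.131]
force: [0.0, -1.3, 0.7]
grip_width: 0.0881
```

Call:
{"op": "arm_command", "data": {
  "rows": [
    {"xyz":[0,0,0],"turn":[0,0,0]},
    {"xyz":[0,0,0],"turn":[0,0,0]},
    {"xyz":[0,0,0],"turn":[0,0,0]},
    {"xyz":[0,0,0],"turn":[0,0,0]},
    {"xyz":[0,0,0],"turn":[0,0,0]}
  ],
  "gripper": 255
}}

```text
time_s: 9.2
ee_pos: [0.5414, 0.0345, 0.0952]
eef_rot: [0.125, 1.57, -0.131]
force: [-0.6, -0.1, 7.0]
grip_width: 0.0632
```

Call:
{"op": "arm_command", "data": {
  "rows": [
    {"xyz":[0,0,0],"turn":[0,0,0]},
    {"xyz":[0,0,0],"turn":[0,0,0]}
  ]
}}

```text
time_s: 9.4
ee_pos: [0.5413, 0.0345, 0.0953]
eef_rot: [0.125, 1.57, -0.131]
force: [-0.7, -0.7, 1.5]
grip_width: 0.0629
```

Run:
```python
from look import *
s=bot.get_state();print(s["ee_pos"],s["joints"]);go(s,(.413,-.322,.15),-9)
```

```text
[0.54130439 0.03445693 0.09526242] [ 0.17590933  0.60039204 -0.42284939  1.90074773  0.36381271  0.72051808
 -0.62222133]
shift cm [ -5.29 -37.28  -6.9 ] turn [-0.33 -0.18  0.25] n>= 7.7
```

Call:
{"op": "arm_command", "data": {
  "rows": [
    {"xyz":[-2,0,0],"turn":[0,0,0]},
    {"xyz":[-5,0,0],"turn":[0,0,0]},
    {"xyz":[-6,-1.5,-0.2],"turn":[0,0,0]},
    {"xyz":[-6,-4.5,-0.8],"turn":[0,0,0]},
    {"xyz":[-6,-8.5,-1.5],"turn":[0,0,0]}
  ]
}}

```text
time_s: 9.9
ee_pos: [0.513, -0.0457, 0.156]
eef_rot: [0.123, 1.57, -0.127]
force: [0.4, -0.7, -3.6]
grip_width: 0.0634
```

Run:
```python
from look import *
s,d,im=look("e2","side"); save(im,"e2",(170,100,350,250),4);print(s["ee_pos"],s["force"],s["grip_width"]);go(s,(.413,-.322,.15),-9)
```

```text
[ 0.51299976 -0.0457051   0.15598797] [ 0.36912686 -0.7416691  -3.63651914] 0.06338791128557582
shift cm [  0.7  -28.86  -5.49] turn [-0.12 -0.12  0.17] n>= 5.9
```

View pics/e2.png

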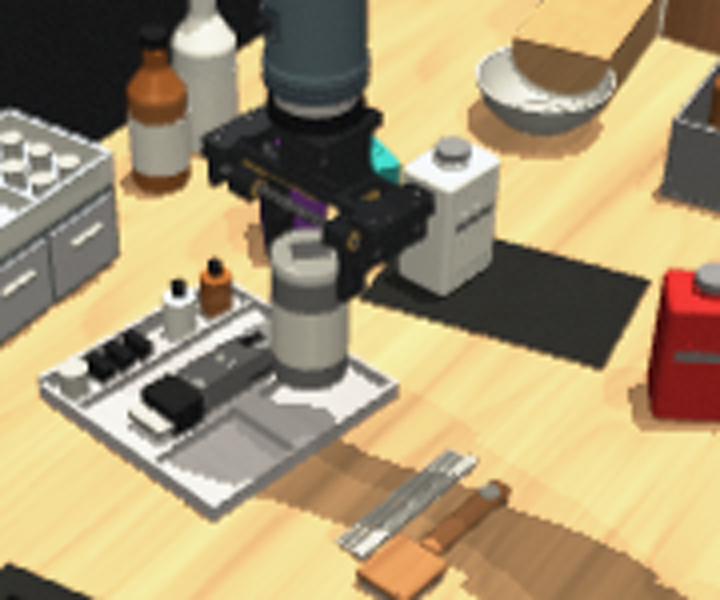

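The tub is held upright, at crop (310,310). I continue to the near end of the mat.

Call:
{"op": "arm_command", "data": {
  "rows": [
    {"xyz":[0,-4.5,-1.2],"turn":[0,0,0]},
    {"xyz":[0,-9.2,-2.4],"turn":[0,0,0]},
    {"xyz":[0,-13.9,-3.5],"turn":[0,0,0]},
    {"xyz":[0,-18.6,-4.5],"turn":[0,0,0]},
    {"xyz":[0,-22,-5],"turn":[0,0,0]}
  ]
}}

```text
time_s: 10.45
ee_pos: [0.4205, -0.2672, 0.1572]
eef_rot: [0.127, 1.576, -0.144]
force: [0.5, -1.1, -3.2]
grip_width: 0.0627
```

Run:
```python
from look import *
s=bot.get_state();print(s["ee_pos"],s["joints"]);go(s,(.413,-.322,.15),-9)
```

```text
[ 0.42050748 -0.26716064  0.15716404] [ 0.80024188  0.43076585 -0.4110778   1.98108594  0.25744988  0.7837536
  0.06592895]
shift cm [ 0.78 -5.52  0.2 ] turn [-0.85 -0.47  0.65] n>= 1.1
```

Call:
{"op": "arm_command", "data": {
  "rows": [
    {"xyz":[0.8,-3,0.2],"turn":[-0.8,-0.4,0.6]},
    {"xyz":[0.8,-5.5,0.2],"turn":[-0.8,-0.4,0.6]},
    {"xyz":[2,-5.5,0.2],"turn":[-0.8,-0.4,0.6]},
    {"xyz":[4,-5.5,0.2],"turn":[-0.8,-0.4,0.6]},
    {"xyz":[5,-5.5,0.2],"turn":[-0.8,-0.4,0.6]}
  ]
}}

```text
time_s: 10.95
ee_pos: [0.4117, -0.3208, 0.106]
eef_rot: [0.125, 1.571, -0.123]
force: [0.3, 0.0, -2.3]
grip_width: 0.0634
```

Call:
{"op": "arm_command", "data": {
  "rows": [
    {"xyz":[0.5,0,0],"turn":[0,0,0]},
    {"xyz":[0.8,0,0],"turn":[0,0,0]}
  ]
}}

```text
time_s: 11.15
ee_pos: [0.4116, -0.3197, 0.0973]
eef_rot: [0.124, 1.572, -0.121]
force: [-0.1, 0.3, -3.4]
grip_width: 0.0638
```

Run:
```python
from look import *
s=bot.get_state();print(s["ee_pos"],s["force"]);go(s,(.413,-.322,.0935),-9)
```

```text
[ 0.4116162  -0.31971028  0.09732262] [-0.05037182  0.28717137 -3.35640089]
shift cm [ 0.38 -0.21  0.17] turn [ 0.05 -0.28 -0.1 ] n>= 0.1
```

Call:
{"op": "arm_command", "data": {
  "rows": [
    {"xyz":[0.2,0,0],"turn":[0,0,0]},
    {"xyz":[0.3,0,0],"turn":[0,0,0]}
  ]
}}

```text
time_s: 11.35
ee_pos: [0.412, -0.3195, 0.0945]
eef_rot: [0.124, 1.572, -0.121]
force: [-0.2, -0.3, -2.4]
grip_width: 0.0634
```

Call:
{"op": "arm_command", "data": {
  "rows": [
    {"xyz":[0.1,0,0],"turn":[0,0,0]},
    {"xyz":[0.15,0,0],"turn":[0,0,0]}
  ]
}}

```text
time_s: 11.55
ee_pos: [0.4124, -0.3194, 0.0936]
eef_rot: [0.124, 1.571, -0.121]
force: [-0.9, 1.7, 4.9]
grip_width: 0.0633
```

Contact. I release, rise, and then look at the clipper.

Call:
{"op": "arm_command", "data": {
  "rows": [
    {"xyz":[0,0,0],"turn":[0,0,0]},
    {"xyz":[0,0,0],"turn":[0,0,0]},
    {"xyz":[0,0,0],"turn":[0,0,0]},
    {"xyz":[0,0,0],"turn":[0,0,0]},
    {"xyz":[0,0,0],"turn":[0,0,0]}
  ],
  "gripper": 0
}}

```text
time_s: 12.05
ee_pos: [0.4124, -0.3195, 0.0936]
eef_rot: [0.124, 1.571, -0.121]
force: [-0.5, 0.4, -0.0]
grip_width: 0.0881
```

Call:
{"op": "arm_command", "data": {
  "rows": [
    {"xyz":[-2,0,0],"turn":[0,0,0]},
    {"xyz":[-5,0,0],"turn":[0,0,0]},
    {"xyz":[-9,0,0],"turn":[0,0,0]},
    {"xyz":[-11,2,0.5],"turn":[0,0,0]},
    {"xyz":[-11.5,5,2],"turn":[0,0,0]}
  ]
}}

```text
time_s: 12.55
ee_pos: [0.4404, -0.2757, 0.2113]
eef_rot: [0.125, 1.568, -0.127]
force: [0.3, 0.6, -0.1]
grip_width: 0.0887
```

Run:
```python
from look import *
s,d,im=look("f1","side"); save(im,"f1",(200,100,380,250),4);print(s["ee_pos"],s["force"],s["grip_width"]);go(s,(.601,-.027,.18),-9.4)
```

```text
[ 0.44043439 -0.27568606  0.21125164] [ 0.26242313  0.56582173 -0.14562238] 0.08871377128709004
shift cm [ 3.07 27.12 11.87] turn [ 0.2  -0.03  0.1 ] n>= 6.0
```

View pics/f1.png

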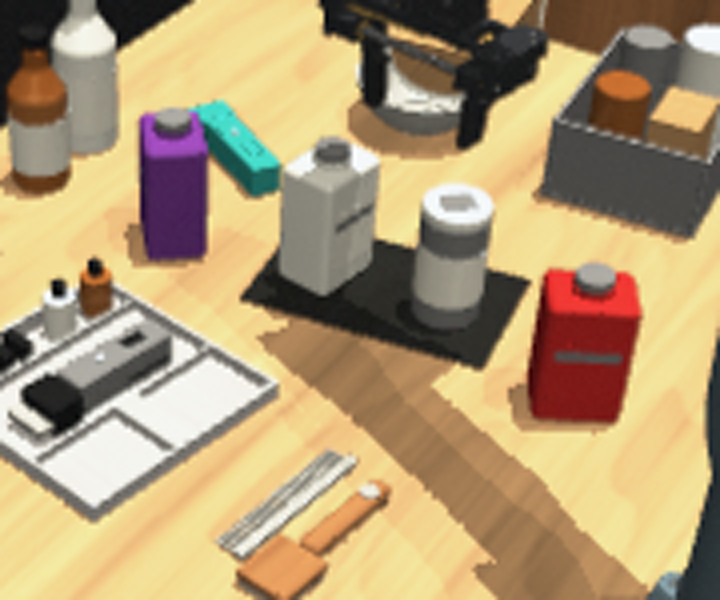

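Both containers stand upright on the mat. Now the clipper, with the fingers partly closed.

Call:
{"op": "arm_command", "data": {
  "rows": [
    {"xyz":[0,4.3,1.8],"turn":[0,0,0]},
    {"xyz":[0,8.6,3.6],"turn":[0,0,0]},
    {"xyz":[0,12.9,5.5],"turn":[0,0,0]},
    {"xyz":[0,17.2,7.4],"turn":[0,0,0]},
    {"xyz":[0,21.5,9.3],"turn":[0,0,0]}
  ],
  "gripper": 72
}}

```text
time_s: 13.1
ee_pos: [0.5701, -0.0683, 0.212]
eef_rot: [0.121, 1.565, -0.117]
force: [0.7, -0.5, -0.7]
grip_width: 0.0632
```

Call:
{"op": "arm_command", "data": {
  "rows": [
    {"xyz":[1,4,1.9],"turn":[0,0,0]},
    {"xyz":[2,5.7,2.7],"turn":[0,0,0]},
    {"xyz":[2,5.7,2.7],"turn":[0,0,0]},
    {"xyz":[2,5.7,2.7],"turn":[0,0,0]}
  ]
}}

```text
time_s: 13.5
ee_pos: [0.6049, -0.0167, 0.1917]
eef_rot: [0.12, 1.567, -0.118]
force: [-0.3, -0.7, -0.0]
grip_width: 0.0634
```

Run:
```python
from look import *
s,d,im=look("g1");T=ee(s); r=np.radians
C=(.5802,-.0282,r(-9.2))
for y in(.059,-.059): draw(im,d,loc(C,np.array(rect(.037,.047,.018))+np.array([-.051,y,0])),T,(0,255,0))
draw(im,d,loc(C,rect(.111,.11,.018)+np.array([.019,0,0])),T,(0,255,0))
draw(im,d,loc((.6015,-.0263,r(80.6)),[(-.08,.017,.041),(.03,.017,.041),(.03,-.017,.041),(-.08,-.017,.041)]),T,(255,0,0))
save(im,"g1o");print(s["ee_pos"],s["grip_width"]);go(s,(.601,-.027,.1),-9.4)
```

```text
[ 0.6049344  -0.01672019  0.19168097] 0.06344820001391233
shift cm [ 9.17 -1.09 -0.24] turn [ 0.72  0.04 -0.09] n>= 1.8
```

View pics/g1o.png

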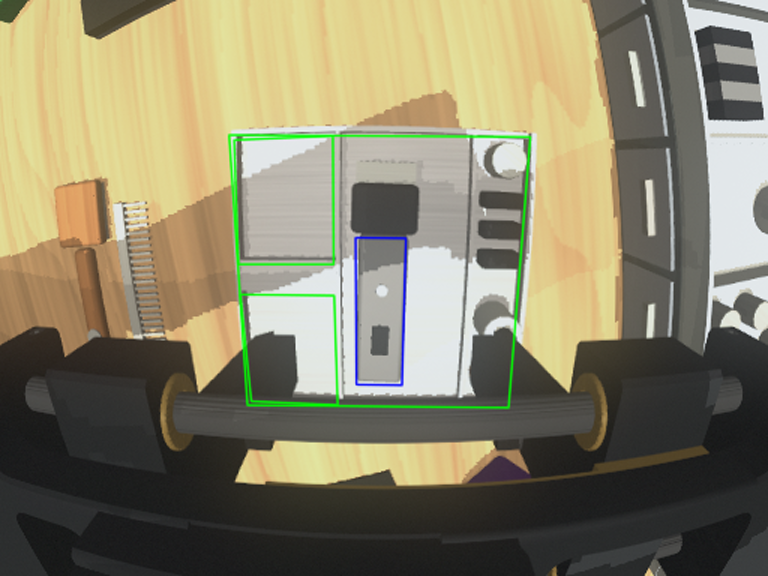

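Call:
{"op": "arm_command", "data": {
  "rows": [
    {"xyz":[3,-1.1,-0.2],"turn":[0.7,0,0]},
    {"xyz":[7,-1.1,-0.2],"turn":[0.7,0,0]},
    {"xyz":[10.5,-1.1,-0.2],"turn":[0.7,0,0]},
    {"xyz":[11.5,-1.1,-0.2],"turn":[0.7,0,0]},
    {"xyz":[11.5,-1.1,-0.2],"turn":[0.7,0,0]}
  ]
}}

```text
time_s: 14.05
ee_pos: [0.6005, -0.0296, 0.0765]
eef_rot: [0.131, 1.567, -0.131]
force: [0.0, -0.0, 0.2]
grip_width: 0.063
```

Call:
{"op": "arm_command", "data": {
  "rows": [
    {"xyz":[0,0,0],"turn":[0,0,0]}
  ]
}}

```text
time_s: 14.15
ee_pos: [0.6017, -0.03, 0.0783]
eef_rot: [0.132, 1.565, -0.131]
force: [0.9, -0.0, -0.1]
grip_width: 0.0628
```

Run:
```python
from look import *
s=bot.get_state();print(s["ee_pos"],s["force"],s["grip_width"]);go(s,(.601,-.027,.025),-9.4)
```

```text
[ 0.60165728 -0.0300107   0.07832855] [ 0.9302855  -0.03384377 -0.07098459] 0.06284208980507051
shift cm [ 5.33  0.28 -0.12] turn [-0.2   0.1  -0.04] n>= 1.1
```

Call:
{"op": "arm_command", "data": {
  "rows": [
    {"xyz":[2,0.3,-0.1],"turn":[-0.2,0,0]},
    {"xyz":[4,0.3,-0.1],"turn":[-0.2,0,0]},
    {"xyz":[5.1,0.3,-0.1],"turn":[-0.2,0,0]},
    {"xyz":[5.3,0.3,-0.1],"turn":[-0.2,0,0]},
    {"xyz":[5.3,0.3,-0.1],"turn":[-0.2,0,0]}
  ]
}}

```text
time_s: 14.65
ee_pos: [0.6019, -0.027, 0.0262]
eef_rot: [0.13, 1.564, -0.129]
force: [0.6, 0.1, 0.3]
grip_width: 0.0631
```

Call:
{"op": "arm_command", "data": {
  "rows": [
    {"xyz":[0.1,0,0],"turn":[0,0,0]},
    {"xyz":[0.1,0,0],"turn":[0,0,0]}
  ]
}}

```text
time_s: 14.85
ee_pos: [0.6027, -0.0271, 0.0262]
eef_rot: [0.13, 1.562, -0.129]
force: [-0.9, 0.2, 0.4]
grip_width: 0.0632
```

Call:
{"op": "arm_command", "data": {
  "rows": [
    {"xyz":[0.1,0,0],"turn":[0,0,0]},
    {"xyz":[0.1,0,0],"turn":[0,0,0]},
    {"xyz":[0.1,0,0],"turn":[0,0,0]},
    {"xyz":[0.1,0,0],"turn":[0,0,0]},
    {"xyz":[0.1,0,0],"turn":[0,0,0]}
  ],
  "gripper": 255
}}

```text
time_s: 15.35
ee_pos: [0.6026, -0.027, 0.0252]
eef_rot: [0.13, 1.563, -0.129]
force: [-0.6, -0.5, 1.0]
grip_width: 0.0339
```

Call:
{"op": "arm_command", "data": {
  "rows": [
    {"xyz":[0,0,0],"turn":[0,0,0]},
    {"xyz":[0,0,0],"turn":[0,0,0]}
  ]
}}

```text
time_s: 15.55
ee_pos: [0.6026, -0.027, 0.0252]
eef_rot: [0.13, 1.563, -0.129]
force: [-0.9, -0.8, 0.2]
grip_width: 0.034
```

Run:
```python
from look import *
s,d,im=look("g2");save(im,"g2");print(s["ee_pos"],s["force"],s["grip_width"],s["joints"]);go(s,(.486,.278,.15),-83.7)
```

```text
[ 0.60258978 -0.02704481  0.02516115] [-0.90147246 -0.82108852  0.15805886] 0.033978728587885365 [ 0.2447691   0.78415846 -0.3808892   1.76172839  0.43341759  0.67510887
 -0.5415729 ]
shift cm [-12.53  28.19 -16.45] turn [74.27  0.17 -0.2 ] n>= 8.6
```

View pics/g2.png

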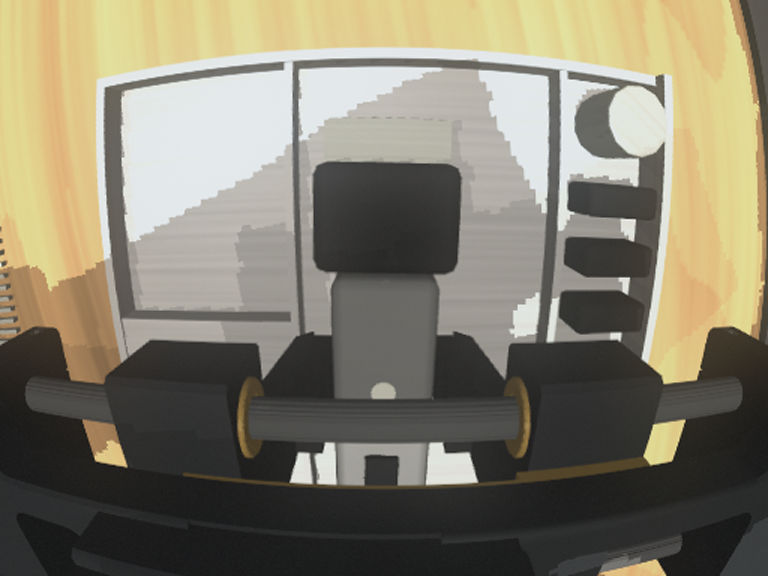

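The clipper is held at 34.0 mm, centred in the jaws, with its blade toward +y of the tool. I lift it and turn toward the pocket.

Run:
```python
from look import *
s=bot.get_state();T=ee(s);d=bot.get_image("wrist")
for uv,z in(((386,162),.037),((386,272),.037),((386,279),.041),((384,391),.041)):
    p=onz(d,np.array(uv)/1.5,z,T)[0]; print(uv,(T[:3,:3].T@(p-T[:3,3])).round(4))
```

```text
(386, 162) [-0.0118  0.0671  0.0015]
(386, 272) [-0.0118  0.0331  0.0015]
(386, 279) [-0.0158  0.0318  0.0015]
(384, 391) [-0.0158 -0.0065  0.0009]
```

Call:
{"op": "arm_command", "data": {
  "rows": [
    {"xyz":[-2,0,0],"turn":[0,0,0]},
    {"xyz":[-5,0,0],"turn":[0,0,0]},
    {"xyz":[-9,0,0],"turn":[0,0,0]},
    {"xyz":[-12,2,-1],"turn":[4,0,0]},
    {"xyz":[-13,5,-2.8],"turn":[11,0,0]}
  ]
}}

```text
time_s: 16.15
ee_pos: [0.5847, 0.0249, 0.1578]
eef_rot: [0.287, 1.543, -0.285]
force: [0.5, 0.4, -3.4]
grip_width: 0.0338
```

Run:
```python
from look import *
s,d,im=look("g3");save(im,"g3");print(s["ee_pos"],s["force"],s["grip_width"],s["joints"]);go(s,(.486,.278,.15),-83.7)
```

```text
[0.58470301 0.02491296 0.15780008] [ 0.50709459  0.36128517 -3.41802425] 0.03378795536306006 [ 0.19687528  0.55939363 -0.42789461  1.76932061  0.29582551  0.86719157
 -0.7295723 ]
shift cm [  0.67  20.12 -18.26] turn [62.79  0.37 -0.42] n>= 7.3
```

View pics/g3.png

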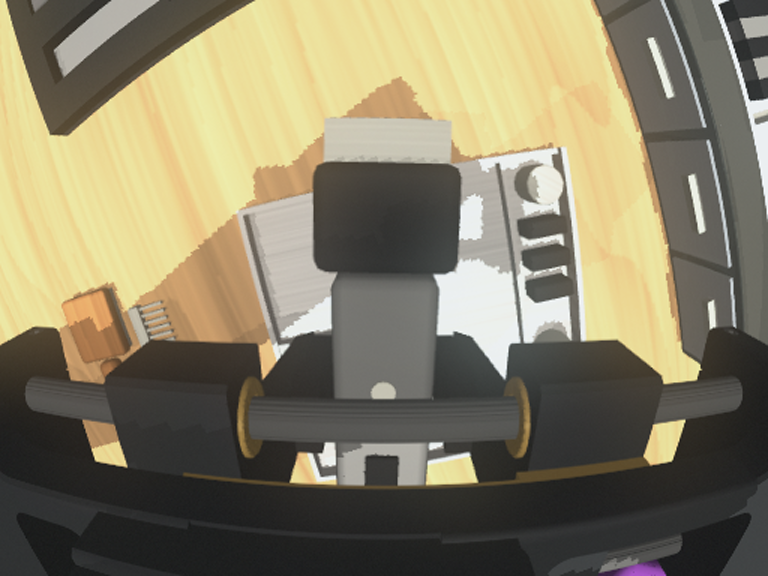

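Run:
```python
from look import *
s=bot.get_state();go(s,(.494,.208,.14),-83.7)
```

```text
shift cm [  1.86  13.06 -14.35] turn [ 6.287e+01  1.000e-02 -5.400e-01] n>= 7.3
```

Call:
{"op": "arm_command", "data": {
  "rows": [
    {"xyz":[0,1.8,-1.9],"turn":[7.5,0,0]},
    {"xyz":[0,3.6,-3.8],"turn":[15.5,0,0]},
    {"xyz":[0,5.4,-5.8],"turn":[23.5,0,0]},
    {"xyz":[0,7.2,-7.8],"turn":[31.5,0,0]},
    {"xyz":[0,9,-9.8],"turn":[39,0,0]}
  ]
}}

```text
time_s: 16.7
ee_pos: [0.5206, 0.1545, 0.1577]
eef_rot: [0.822, 1.41, -0.811]
force: [0.1, -0.8, -3.7]
grip_width: 0.0339
```

Run:
```python
from look import *
s=bot.get_state();print(s["ee_pos"],s["joints"]);go(s,(.494,.208,.14),-83.7)
```

```text
[0.5205711  0.15445063 0.15772248] [-0.13660988  0.47741264 -0.29840763  1.88254726  0.18597238  0.80149876
 -1.58136719]
shift cm [ 1.78  0.35 -5.96] turn [23.6  -0.17 -0.39] n>= 2.7
```

Call:
{"op": "arm_command", "data": {
  "rows": [
    {"xyz":[0.5,0.1,-2],"turn":[8,0,0]},
    {"xyz":[1,0.2,-4],"turn":[16,0,0]},
    {"xyz":[1.5,0.4,-5.8],"turn":[23,0,0]},
    {"xyz":[1.8,0.4,-6],"turn":[23.6,0,0]},
    {"xyz":[1.8,0.4,-6],"turn":[23.6,0,0]}
  ]
}}

```text
time_s: 17.2
ee_pos: [0.4935, 0.2082, 0.139]
eef_rot: [1.129, 1.261, -1.12]
force: [0.0, 0.0, -3.3]
grip_width: 0.034
```

Call:
{"op": "arm_command", "data": {
  "rows": [
    {"xyz":[0,0,0],"turn":[0,0,0]},
    {"xyz":[0,0,0],"turn":[0,0,0]}
  ]
}}

```text
time_s: 17.4
ee_pos: [0.494, 0.2068, 0.1389]
eef_rot: [1.129, 1.26, -1.12]
force: [-0.3, 0.6, -3.4]
grip_width: 0.0336
```

```bash
cat > pk.py <<'E'
from look import *
def pocket(z): return [(-.083,.02,z),(.027,.02,z),(.027,.026,z),(.083,.026,z),(.083,-.026,z),(.027,-.026,z),(.027,-.02,z),(-.083,-.02,z)]
E
python3 - <<'E'
from pk import *
s,d,im=look("h1");T=ee(s); 
p=(.486,.278,np.radians(6.3)); draw(im,d,loc(p,pocket(.023)),T);draw(im,d,loc(p,pocket(.008)),T,(0,255,0))
save(im,"h1o");print(s["ee_pos"],s["force"],s["grip_width"]);go(s,(.494,.208,.14),-83.7)
E
```

```text
[0.49397025 0.20676242 0.13891718] [-0.31089756  0.60433832 -3.3882907 ] 0.03363271264270659
shift cm [-0.11  0.02 -0.12] turn [ 0.24 -0.15 -0.24] n>= 0.0
```

View pics/h1o.png

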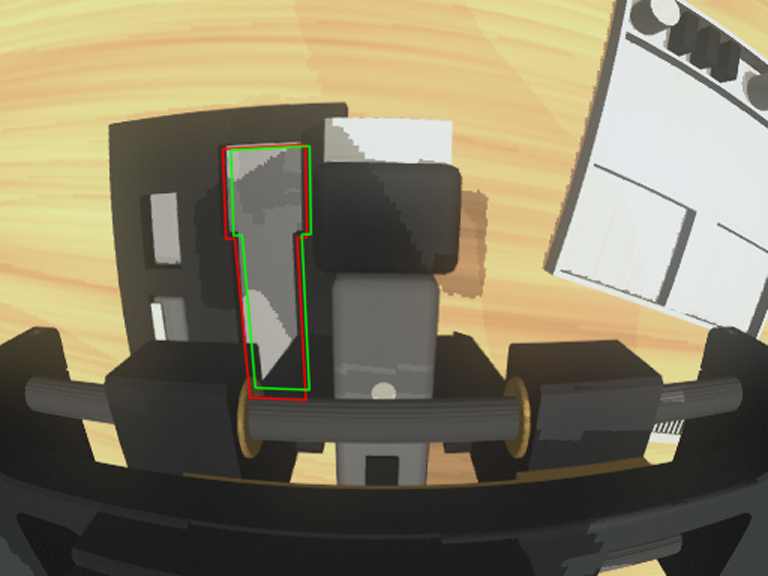

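View pics/h1.png

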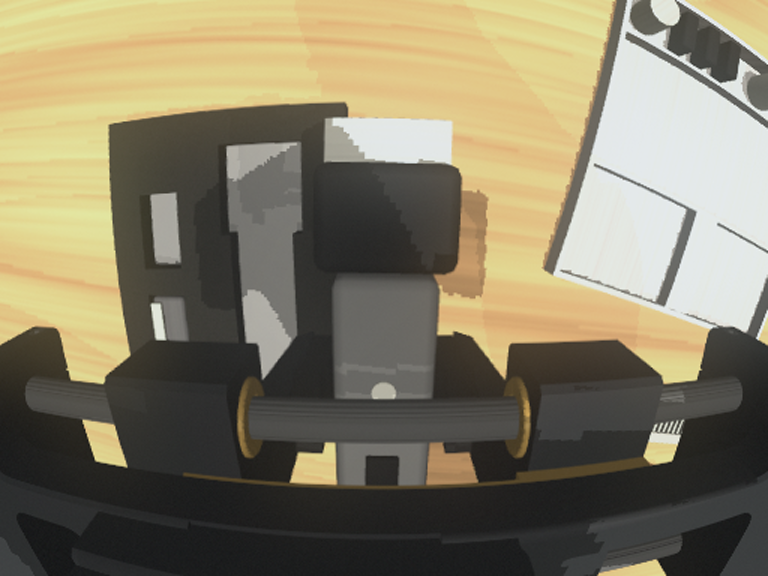

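Run:
```python
import cv2,numpy as np
from station import bot
im=cv2.imread("pics/h1.png"); im=cv2.resize(im,(512,384),interpolation=cv2.INTER_AREA)
im=bot.get_image("wrist")["frame"][:,:,::-1]
c=im[70:250,65:235].astype(float); c=255*(c/255)**.45
cv2.imwrite("pics/h2.png",cv2.resize(c.astype(np.uint8),None,fx=3.3,fy=3.3,interpolation=cv2.INTER_CUBIC));
```

```text
(no output)
```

View pics/h2.png

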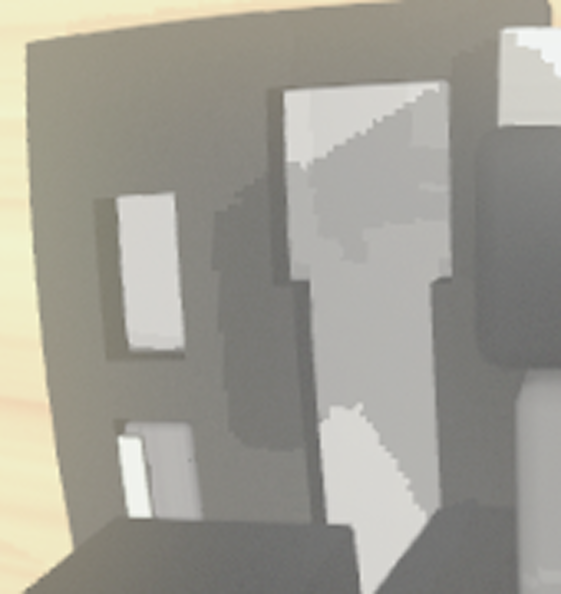

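Run:
```python
from pk import *
s=bot.get_state();T=ee(s);d=bot.get_image("wrist")
px=lambda P:(np.array(P,float)+.5)/3.3-.5+[65,70]
def W(P): return onz(d,px(P),.023,T)[:,:2]
# line constraints: (pts, local axis, value)
cons=[([(268,90),(276,283)],1,.026),([(293,283),(312,520)],1,.02),([(449,83),(451,278)],1,-.026),([(432,285),(440,508)],1,-.02),([(270,90),(447,81)],0,.083),([(277,285),(292,284)],0,.027),([(450,280),(433,282)],0,.027)]
def f(p):
    r=[];c,sn=np.cos(p[2]),np.sin(p[2])
    for P,ax,v in cons:
        w=W(P)-p[:2]; l=np.c_[c*w[:,0]+sn*w[:,1],-sn*w[:,0]+c*w[:,1]]; r+=list(l[:,ax]-v)
    return np.array(r)
q=least_squares(f,[.486,.278,.11]);print(q.x,np.degrees(q.x[2]),(q.fun*1000).round(1))
# relative to tool
print((T[:3,:3].T@(np.r_[q.x[:2],.023]-T[:3,3])).round(4), "jaw psi",np.degrees(np.arctan2(T[1,2],T[0,2])))
im=d["frame"][:,:,::-1].copy();draw(im,d,loc(q.x,pocket(.023)),T);save(im,"h3",(65,70,235,250),3.3)
d2=bot.get_image("top");im=d2["frame"][:,:,::-1].copy();im=im[145:235,100:180];d2=dict(d2);d2["cx"]-=100;d2["cy"]-=145
im=cv2.resize(im,None,fx=6,fy=6,interpolation=cv2.INTER_CUBIC);
for k in("fx","fy"):d2[k]*=6
for k in("cx","cy"):d2[k]=(d2[k]+.5)*6-.5
draw(im,d2,loc(q.x,pocket(.023)));draw(im,d2,loc(q.x,pocket(.008)),None,(0,255,0));cv2.imwrite("pics/h4.png",im)
```

```text
[0.4882742  0.28117018 0.10708735] 6.135653281413503 [ 0.1 -0.5  0.3  0.1  0.1  0.2 -0.4  0.1 -0.6 -0.8  0.1  0.3  0.8  0.2]
[ 0.1163  0.0022 -0.0738] jaw psi -83.48141783574167
```

View pics/h4.png

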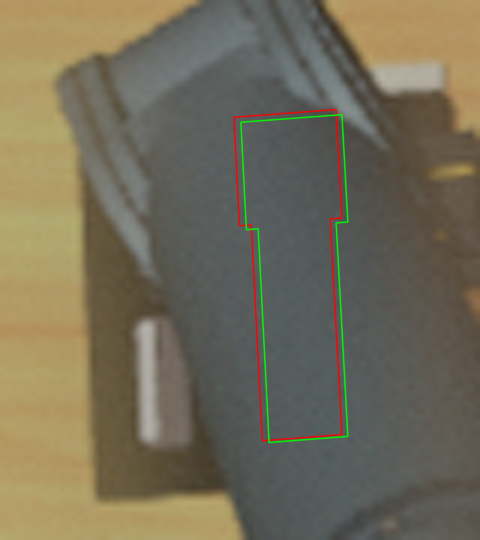

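The wrist fit puts the pocket at (0.488, 0.281), yaw 6.1°, with residuals under 1 mm. Relative to the clipper, measured in the same camera, that is 7.5 cm along −tool z and about 0 in y. I move over it.

Call:
{"op": "arm_command", "data": {
  "rows": [
    {"xyz":[0,0,-3],"turn":[0.3,0,0]},
    {"xyz":[0,0,-6],"turn":[0.3,0,0]},
    {"xyz":[2,0,-7.5],"turn":[0.3,0,0]},
    {"xyz":[5.5,0,-7.5],"turn":[0.3,0,0]},
    {"xyz":[7.5,0,-7.5],"turn":[0.3,0,0]}
  ]
}}

```text
time_s: 18.1
ee_pos: [0.4847, 0.2826, 0.0626]
eef_rot: [1.131, 1.259, -1.124]
force: [-0.2, -1.2, -3.3]
grip_width: 0.0339
```

Call:
{"op": "arm_command", "data": {
  "rows": [
    {"xyz":[0,0,0],"turn":[0,0,0]},
    {"xyz":[0,0,0],"turn":[0,0,0]}
  ]
}}

```text
time_s: 18.3
ee_pos: [0.4847, 0.2825, 0.0627]
eef_rot: [1.131, 1.26, -1.125]
force: [0.4, 0.5, -3.2]
grip_width: 0.0336
```

Run:
```python
from pk import *
s,d,im=look("i1");T=ee(s); 
p=(.4883,.2812,np.radians(6.14)); draw(im,d,loc(p,pocket(.023)),T)
save(im,"i1o",(130,50,380,330),2.1);print(s["ee_pos"],s["force"],s["grip_width"]);go(s,(.4882,.2824,.052),-83.86)
```

```text
[0.48471645 0.28247855 0.06266046] [ 0.40796085  0.47054483 -3.20006865] 0.03362923118255108
shift cm [1.07 0.34 0.05] turn [ 0.17 -0.14 -0.14] n>= 0.2
```

View pics/i1o.png

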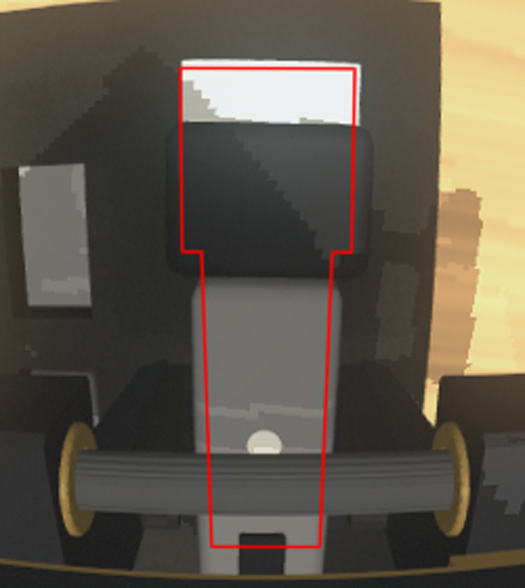

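The clipper sits over the pocket outline, and the perspective shift is as expected. I correct 1 mm and lower gently, watching the force.

Call:
{"op": "arm_command", "data": {
  "rows": [
    {"xyz":[0.5,0.1,0.05],"turn":[0.2,0,0]},
    {"xyz":[1,0.1,0.05],"turn":[0.2,0,0]},
    {"xyz":[1.5,0.1,0.05],"turn":[0.2,0,0]},
    {"xyz":[1.5,0.1,0.05],"turn":[0.2,0,0]}
  ]
}}

```text
time_s: 18.75
ee_pos: [0.4861, 0.2822, 0.0479]
eef_rot: [1.134, 1.258, -1.127]
force: [0.2, 0.3, -3.5]
grip_width: 0.0336
```

Run:
```python
from pk import *
s,d,im=look("i2","side"); p=(.4883,.2812,np.radians(6.14))
b=(130,210,260,320); k=5.5
im=im[b[1]:b[3],b[0]:b[2]]; im=cv2.resize(im,None,fx=k,fy=k,interpolation=cv2.INTER_CUBIC); save(im,"i2",None,1);print(s["ee_pos"],s["force"],s["grip_width"]);go(s,(.4858,.2818,.046),-83.86)
```

```text
[0.48613661 0.28217231 0.04787665] [ 0.21204202  0.29035081 -3.46077607] 0.03364916063262469
shift cm [ 0.19 -0.04  0.03] turn [-0.04 -0.16 -0.18] n>= 0.0
```

View pics/i2.png

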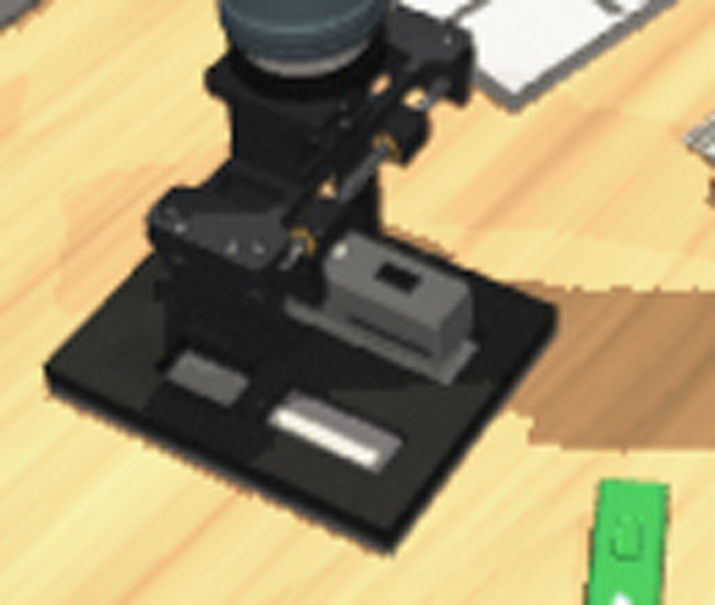

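Call:
{"op": "arm_command", "data": {
  "rows": [
    {"xyz":[0.3,0,0],"turn":[0,0,0]},
    {"xyz":[0.5,0,0],"turn":[0,0,0]},
    {"xyz":[0.6,0,0],"turn":[0,0,0]}
  ]
}}

```text
time_s: 19.1
ee_pos: [0.4861, 0.2823, 0.0419]
eef_rot: [1.134, 1.258, -1.127]
force: [-0.6, 0.2, -3.6]
grip_width: 0.0335
```

Call:
{"op": "arm_command", "data": {
  "rows": [
    {"xyz":[0.15,0,0],"turn":[0,0,0]},
    {"xyz":[0.25,0,0],"turn":[0,0,0]}
  ]
}}

```text
time_s: 19.3
ee_pos: [0.4861, 0.2823, 0.0393]
eef_rot: [1.134, 1.258, -1.127]
force: [0.1, -0.3, -4.3]
grip_width: 0.0337
```

It is entering without contact. I continue down.

Call:
{"op": "arm_command", "data": {
  "rows": [
    {"xyz":[0.2,0,0],"turn":[0,0,0]},
    {"xyz":[0.4,0,0],"turn":[0,0,0]},
    {"xyz":[0.6,0,0],"turn":[0,0,0]},
    {"xyz":[0.7,0,0],"turn":[0,0,0]}
  ]
}}

```text
time_s: 19.7
ee_pos: [0.486, 0.2822, 0.032]
eef_rot: [1.134, 1.258, -1.127]
force: [0.4, 0.1, -3.4]
grip_width: 0.0338
```

Call:
{"op": "arm_command", "data": {
  "rows": [
    {"xyz":[0.15,0,0],"turn":[0,0,0]},
    {"xyz":[0.25,0,0],"turn":[0,0,0]}
  ]
}}

```text
time_s: 19.9
ee_pos: [0.486, 0.2822, 0.0293]
eef_rot: [1.134, 1.258, -1.127]
force: [0.5, 0.6, -4.0]
grip_width: 0.0336
```

Call:
{"op": "arm_command", "data": {
  "rows": [
    {"xyz":[0.1,0,0],"turn":[0,0,0]},
    {"xyz":[0.15,0,0],"turn":[0,0,0]}
  ]
}}

```text
time_s: 20.1
ee_pos: [0.486, 0.2823, 0.0282]
eef_rot: [1.133, 1.258, -1.127]
force: [-3.2, -1.5, 6.5]
grip_width: 0.0336
```

Contact at z 0.0282, exactly the seated height. I press a little more, then open and rise.

Call:
{"op": "arm_command", "data": {
  "rows": [
    {"xyz":[0.15,0,0],"turn":[0,0,0]},
    {"xyz":[0.15,0,0],"turn":[0,0,0]}
  ]
}}

```text
time_s: 20.3
ee_pos: [0.486, 0.2824, 0.0281]
eef_rot: [1.133, 1.257, -1.127]
force: [-4.8, -2.1, 13.6]
grip_width: 0.0337
```

Call:
{"op": "arm_command", "data": {
  "rows": [
    {"xyz":[-0.05,0,0],"turn":[0,0,0]},
    {"xyz":[-0.05,0,0],"turn":[0,0,0]},
    {"xyz":[-0.05,0,0],"turn":[0,0,0]},
    {"xyz":[-0.05,0,0],"turn":[0,0,0]}
  ],
  "gripper": 72
}}

```text
time_s: 20.7
ee_pos: [0.4861, 0.2824, 0.0285]
eef_rot: [1.133, 1.257, -1.127]
force: [-0.2, -0.2, -0.6]
grip_width: 0.0623
```

Call:
{"op": "arm_command", "data": {
  "rows": [
    {"xyz":[-1,0,0],"turn":[0,0,0]},
    {"xyz":[-3,0,0],"turn":[0,0,0]},
    {"xyz":[-4,0,0],"turn":[0,0,0]},
    {"xyz":[-4,0,0],"turn":[0,0,0]},
    {"xyz":[-4,0,0],"turn":[0,0,0]}
  ]
}}

```text
time_s: 21.2
ee_pos: [0.4861, 0.2823, 0.0686]
eef_rot: [1.134, 1.257, -1.127]
force: [-0.7, 0.1, 0.1]
grip_width: 0.063
```

Run:
```python
from pk import *
s,d,im=look("j1");save(im,"j1",(130,50,380,330),2.1)
s,d,im=look("j2","side"); save(im,"j2",(130,210,260,320),5.5);print(s["ee_pos"],s["force"],s["grip_width"])
```

```text
[0.48573705 0.28208237 0.0681259 ] [-0.44750916 -0.29519244  0.57132938] 0.06356750833730099
```

View pics/j1.png

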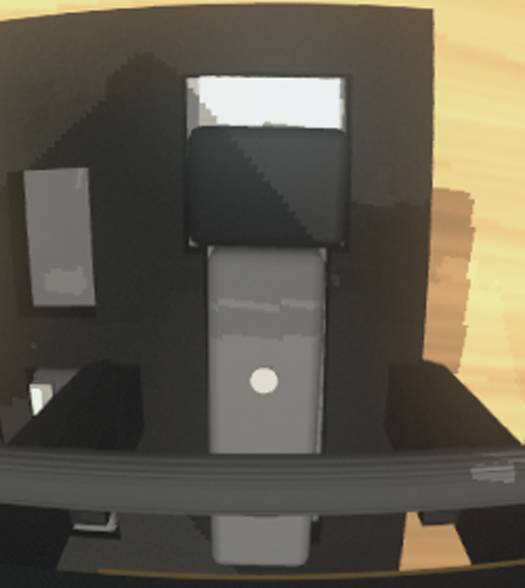

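View pics/j2.png

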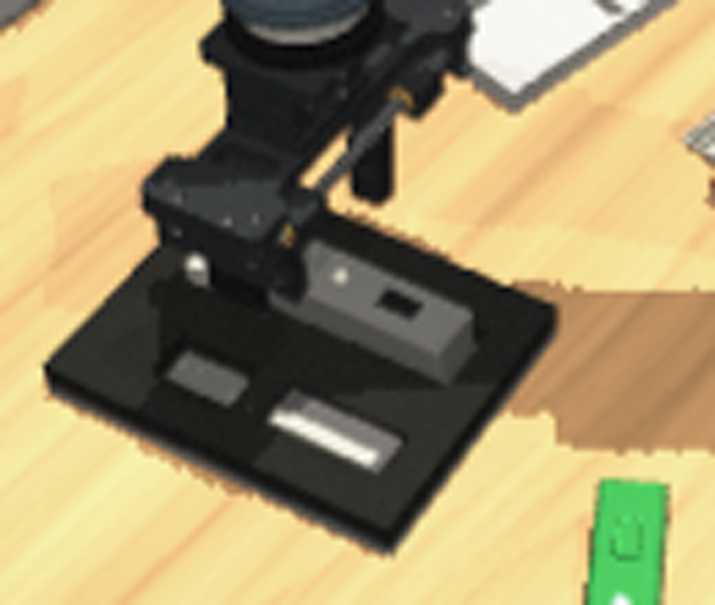

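The clipper lies within the pocket outline all round. As a check, I press on its top with closed fingers.

Call:
{"op": "arm_command", "data": {
  "rows": [
    {"xyz":[0,0,0],"turn":[0,0,0]},
    {"xyz":[0,0,0],"turn":[0,0,0]},
    {"xyz":[0,0,0],"turn":[0,0,0]},
    {"xyz":[0,0,0],"turn":[0,0,0]},
    {"xyz":[0,0,0],"turn":[0,0,0]}
  ],
  "gripper": 255
}}

```text
time_s: 21.8
ee_pos: [0.4856, 0.282, 0.0679]
eef_rot: [1.132, 1.258, -1.128]
force: [-0.5, 0.7, 0.3]
grip_width: 0.0255
```

Call:
{"op": "arm_command", "data": {
  "rows": [
    {"xyz":[1,0,0],"turn":[0,0,0]},
    {"xyz":[1.8,0,0],"turn":[0,0,0]},
    {"xyz":[2.1,0,0],"turn":[0,0,0]},
    {"xyz":[2.3,0,0],"turn":[0,0,0]}
  ]
}}

```text
time_s: 22.2
ee_pos: [0.485, 0.2817, 0.0444]
eef_rot: [1.131, 1.258, -1.13]
force: [-6.0, -3.0, 22.2]
grip_width: 0.0002
```

Call:
{"op": "arm_command", "data": {
  "rows": [
    {"xyz":[0.1,0,0],"turn":[0,0,0]},
    {"xyz":[0.2,0,0],"turn":[0,0,0]}
  ]
}}

```text
time_s: 22.4
ee_pos: [0.4851, 0.2817, 0.0444]
eef_rot: [1.13, 1.257, -1.13]
force: [-8.6, -5.8, 34.0]
grip_width: 0.0003
```

The clipper top is at z 0.0444 (0.044 expected) under 34 N, so it is fully home. I rise and head back for the bottle, and meanwhile refine the bay positions from the earlier wrist picture.

Call:
{"op": "arm_command", "data": {
  "rows": [
    {"xyz":[-3,0,0],"turn":[0,0,0]},
    {"xyz":[-7,0,0],"turn":[0,0,0]},
    {"xyz":[-12,0,0],"turn":[0,0,0]},
    {"xyz":[-16,0,1],"turn":[-4,0,0]},
    {"xyz":[-19,0,4],"turn":[-12,0,0]}
  ],
  "gripper": 0
}}

```text
time_s: 22.9
ee_pos: [0.4893, 0.2451, 0.2375]
eef_rot: [0.971, 1.345, -0.963]
force: [1.0, -0.5, -0.2]
grip_width: 0.0381
```

Run:
```python
from look import *
im=cv2.imread("pics/g1.png"); print(im.shape)
save(im[110:440,200:560],"k0",None,2.1)
s=bot.get_state();print(s["ee_pos"],s["joints"]);go(s,(.5367,-.3009,.23),-6)
```

```text
(576, 768, 3)
[0.48934477 0.24508408 0.23748212] [-0.32604007  0.37683816 -0.27761454  1.80530418  0.12126     0.97151019
 -1.89958174]
shift cm [  0.58 -12.92  53.26] turn [-6.541e+01  3.000e-02 -2.800e-01] n>= 11.0
```

View pics/k0.png

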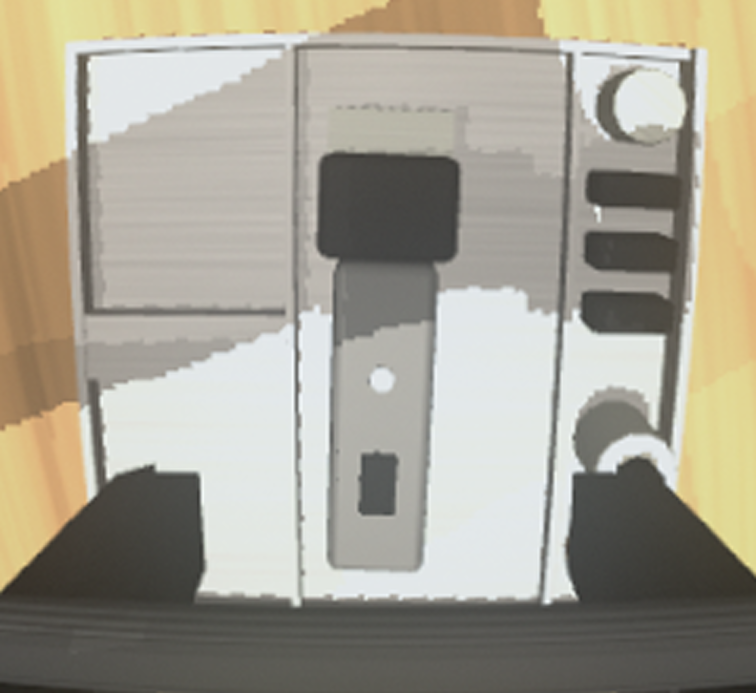

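Run:
```python
from look import *
d=bot.get_image("wrist");T=np.eye(4);T[:3,:3]=R.from_rotvec([.12,1.567,-.118]).as_matrix();T[:3,3]=[.60493,-.01672,.19168]
px=lambda P:(np.array(P,float)/2.1+[200,110])/1.5-.3
cons=[([(78,60),(87,310)],0,-.088),([(287,55),(290,300)],0,-.014),([(296,55),(300,500)],0,-.011),([(705,60),(697,200)],0,.13),([(68,60),(77,330)],0,-.092),
([(85,53),(280,47)],1,.106),([(95,312),(280,312)],1,.012),([(75,43),(285,35)],1,.11),([(575,40),(690,49)],1,.11)]
def f(p):
    r=[];c,sn=np.cos(p[2]),np.sin(p[2])
    for P,ax,v in cons:
        w=onz(d,px(P),.018,T)[:,:2]-p[:2]; l=np.c_[c*w[:,0]+sn*w[:,1],-sn*w[:,0]+c*w[:,1]]; r+=list(l[:,ax]-v)
    return np.array(r)
q=least_squares(f,[.58,-.028,-.16]);print(q.x,np.degrees(q.x[2]),(q.fun*1000).round(1)); print(loc(q.x,[(-.051,.059,0),(-.051,-.059,0)]).round(4))
```

```text
[ 0.58442313 -0.02493464 -0.16365091] -9.376506674784315 [-0.7  0.1 -0.4  0.6 -0.3  0.1  1.2  0.2 -0.5 -0.3 -0.2 -0.7  0.9  1.1
 -0.4 -0.5 -0.  -0.2]
[[ 0.5437  0.0416  0.    ]
 [ 0.5245 -0.0748  0.    ]]
```

The two bay estimates average to the original container positions, so I will restore those. Now back to the bottle on the mat.

Call:
{"op": "arm_command", "data": {
  "rows": [
    {"xyz":[0,-1,4.4],"turn":[-6,0,0]},
    {"xyz":[0,-2,8.8],"turn":[-12,0,0]},
    {"xyz":[0,-3,13.2],"turn":[-18,0,0]},
    {"xyz":[0,-4,17.6],"turn":[-24,0,0]},
    {"xyz":[0,-5,22],"turn":[-30,0,0]}
  ]
}}

```text
time_s: 23.45
ee_pos: [0.5164, 0.0117, 0.2411]
eef_rot: [0.562, 1.489, -0.557]
force: [0.5, 0.0, 0.5]
grip_width: 0.0823
```

Run:
```python
from look import *
s=bot.get_state();print(s["ee_pos"],s["joints"]);go(s,(.5367,-.3009,.23),-6)
```

```text
[0.5163896 0.0116953 0.2410504] [ 0.12751622  0.31871153 -0.28863015  1.88012462  0.11126637  0.94942436
 -0.92749144]
shift cm [  1.12 -22.26  22.04] turn [-35.02   0.46  -0.21] n>= 6.3
```

Call:
{"op": "arm_command", "data": {
  "rows": [
    {"xyz":[0,-3.2,3.2],"turn":[-5,0,0]},
    {"xyz":[0,-6.4,6.4],"turn":[-11,0,0]},
    {"xyz":[0,-9.6,9.6],"turn":[-17,0,0]},
    {"xyz":[0,-12.8,12.8],"turn":[-23,0,0]},
    {"xyz":[0,-16,16],"turn":[-29,0,0]}
  ]
}}

```text
time_s: 23.95
ee_pos: [0.5318, -0.216, 0.2409]
eef_rot: [0.163, 1.556, -0.161]
force: [0.9, 0.7, -0.2]
grip_width: 0.0879
```

Run:
```python
from look import *
s=bot.get_state();print(s["ee_pos"],s["joints"]);go(s,(.5367,-.3009,.22),-6)
```

```text
[ 0.53179481 -0.21601193  0.24088445] [ 0.52618403  0.41700473 -0.28332846  1.73671517  0.13231506  0.99849981
 -0.01150529]
shift cm [ 2.09 -8.21  2.2 ] turn [-5.83  0.48 -0.08] n>= 1.8
```

Call:
{"op": "arm_command", "data": {
  "rows": [
    {"xyz":[0.5,-3.5,1],"turn":[-3,0.4,0]},
    {"xyz":[1,-6.5,1.8],"turn":[-5.8,0.4,0]},
    {"xyz":[2,-8.2,2.2],"turn":[-5.8,0.4,0]},
    {"xyz":[2,-8.2,2.2],"turn":[-5.8,0.4,0]},
    {"xyz":[2,-8.2,2.2],"turn":[-5.8,0.4,0]}
  ]
}}

```text
time_s: 24.45
ee_pos: [0.5367, -0.2989, 0.2203]
eef_rot: [0.085, 1.569, -0.08]
force: [1.0, 0.7, 1.3]
grip_width: 0.0885
```

Run:
```python
from look import *
s,d,im=look("k1");T=ee(s);draw(im,d,loc((.5367,-.3018,np.radians(-6)),rect(.03,.039,.128)),T);save(im,"k1o");print(s["ee_pos"],s["grip_width"]);go(s,(.5367,-.3009,.0925),-6)
```

```text
[ 0.53673081 -0.29887482  0.22032593] 0.08848980499128017
shift cm [ 1.278e+01 -2.400e-01  1.000e-02] turn [-0.02  0.03 -0.17] n>= 2.6
```

View pics/k1o.png

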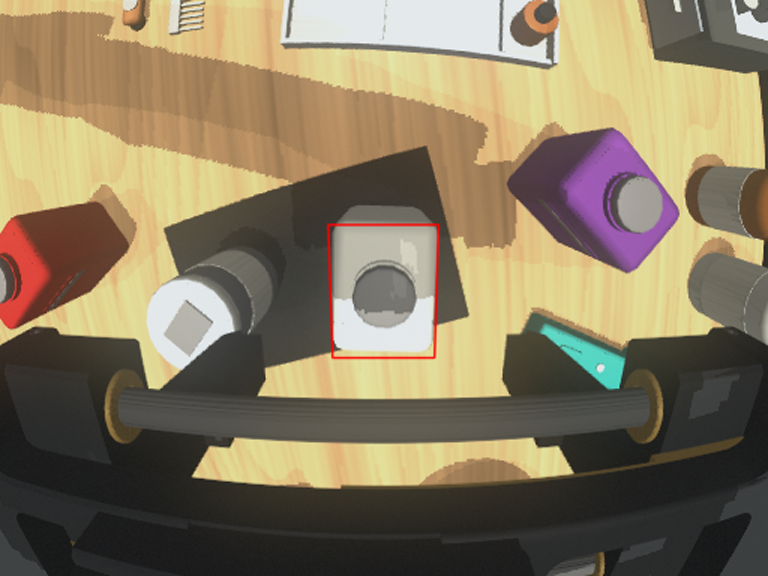

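The white bottle is under the gripper at (383,285) and the outline matches. I descend and grip.

Call:
{"op": "arm_command", "data": {
  "rows": [
    {"xyz":[3,-0.2,0],"turn":[0,0,0]},
    {"xyz":[7,-0.2,0],"turn":[0,0,0]},
    {"xyz":[11,-0.2,0],"turn":[0,0,0]},
    {"xyz":[12.5,-0.2,0],"turn":[0,0,0]},
    {"xyz":[12.7,-0.2,0],"turn":[0,0,0]}
  ]
}}

```text
time_s: 25.0
ee_pos: [0.5367, -0.2978, 0.0927]
eef_rot: [0.084, 1.57, -0.076]
force: [0.3, -0.8, -0.2]
grip_width: 0.0881
```

Call:
{"op": "arm_command", "data": {
  "rows": [
    {"xyz":[0.1,0,0],"turn":[0,0,0]},
    {"xyz":[0.1,0,0],"turn":[0,0,0]}
  ]
}}

```text
time_s: 25.2
ee_pos: [0.5381, -0.2975, 0.0935]
eef_rot: [0.082, 1.568, -0.076]
force: [0.7, 0.1, 0.1]
grip_width: 0.0881
```

Call:
{"op": "arm_command", "data": {
  "rows": [
    {"xyz":[0,0,0],"turn":[0,0,0]},
    {"xyz":[0,0,0],"turn":[0,0,0]},
    {"xyz":[0,0,0],"turn":[0,0,0]},
    {"xyz":[0,0,0],"turn":[0,0,0]},
    {"xyz":[0,0,0],"turn":[0,0,0]}
  ],
  "gripper": 255
}}

```text
time_s: 25.7
ee_pos: [0.5381, -0.2978, 0.0939]
eef_rot: [0.082, 1.568, -0.077]
force: [-1.0, 0.1, 5.2]
grip_width: 0.0599
```

Call:
{"op": "arm_command", "data": {
  "rows": [
    {"xyz":[0,0,0],"turn":[0,0,0]},
    {"xyz":[0,0,0],"turn":[0,0,0]}
  ]
}}

```text
time_s: 25.9
ee_pos: [0.5381, -0.2978, 0.0939]
eef_rot: [0.082, 1.568, -0.077]
force: [-0.5, 0.0, 1.7]
grip_width: 0.0599
```

Run:
```python
from look import *
s=bot.get_state();print(s["ee_pos"],s["force"],s["grip_width"]);go(s,(.5225,-.076,.15),-9)
```

```text
[ 0.53806484 -0.29782451  0.09394999] [-0.52913603  0.04356757  1.67997352] 0.05991978585461386
shift cm [-5.53 21.93 -3.79] turn [ 3.19  0.07 -0.21] n>= 4.6
```

Call:
{"op": "arm_command", "data": {
  "rows": [
    {"xyz":[-2,0,0],"turn":[0,0,0]},
    {"xyz":[-5,0,0],"turn":[0,0,0]},
    {"xyz":[-6,2,-0.4],"turn":[1,0,0]},
    {"xyz":[-6,6,-1],"turn":[2,0,0]},
    {"xyz":[-6,10,-1.7],"turn":[3,0,0]}
  ]
}}

```text
time_s: 26.4
ee_pos: [0.5307, -0.1962, 0.154]
eef_rot: [0.126, 1.566, -0.12]
force: [1.0, 0.0, -4.4]
grip_width: 0.06
```

Run:
```python
from look import *
s=bot.get_state();print(s["ee_pos"],s["force"],s["grip_width"]);go(s,(.5225,-.0735,.14),-9)
```

```text
[ 0.53070669 -0.19619184  0.15401747] [ 0.98750466  0.01246028 -4.44565854] 0.0599947492468071
shift cm [ 1.45 11.99 -2.72] turn [ 0.04  0.06 -0.22] n>= 2.5
```

Call:
{"op": "arm_command", "data": {
  "rows": [
    {"xyz":[0,4,-0.9],"turn":[0,0,0]},
    {"xyz":[0.2,8,-1.8],"turn":[0,0,0]},
    {"xyz":[0.7,11,-2.6],"turn":[0,0,0]},
    {"xyz":[1.4,12,-2.7],"turn":[0,0,0]},
    {"xyz":[1.4,12,-2.7],"turn":[0,0,0]}
  ]
}}

```text
time_s: 26.9
ee_pos: [0.5218, -0.0715, 0.1392]
eef_rot: [0.124, 1.569, -0.117]
force: [-0.2, -0.4, -4.4]
grip_width: 0.0602
```

Call:
{"op": "arm_command", "data": {
  "rows": [
    {"xyz":[0,0,0],"turn":[0,0,0]},
    {"xyz":[0,0,0],"turn":[0,0,0]}
  ]
}}

```text
time_s: 27.1
ee_pos: [0.5217, -0.0731, 0.139]
eef_rot: [0.125, 1.569, -0.119]
force: [0.8, 0.1, -3.8]
grip_width: 0.0602
```

Run:
```python
from look import *
s,d,im=look("k2","side");save(im,"k2",(170,130,300,240),5.5);s=bot.get_state();print(s["ee_pos"],s["force"],s["grip_width"]);go(s,(.5225,-.0735,.1),-9)
s,d,im=look("k3");save(im,"k3")
```

```text
[ 0.52183665 -0.07313624  0.1391958 ] [-0.3332965  -0.40313604 -3.4931209 ] 0.060100493864427645
shift cm [ 3.92 -0.04  0.08] turn [ 0.11 -0.08 -0.22] n>= 0.8
```

View pics/k2.png

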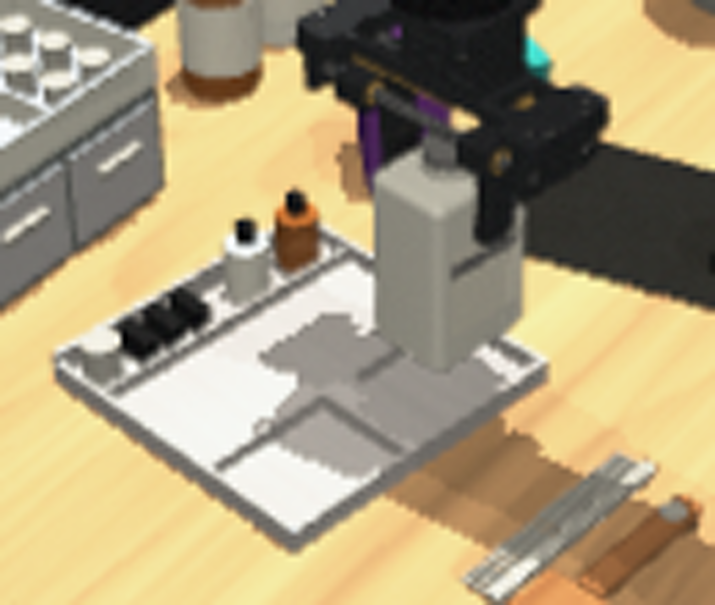

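View pics/k3.png

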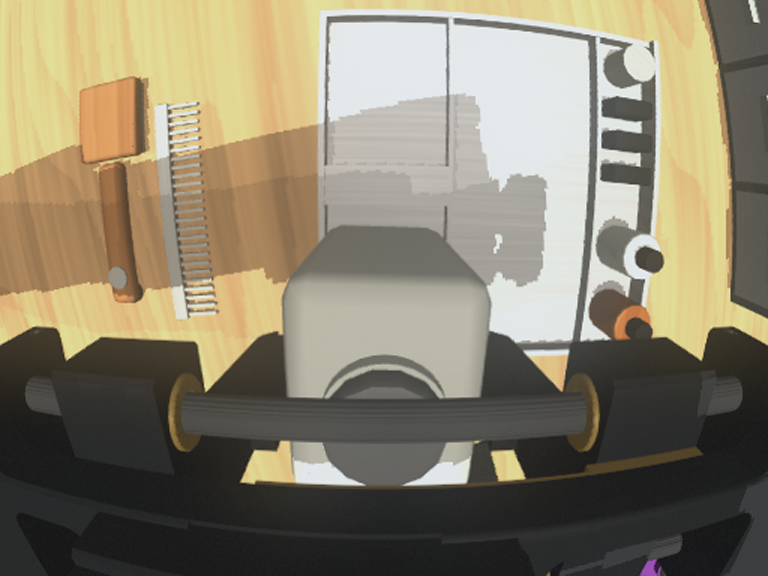

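The bottle is upright and lined up over its bay. I lower it.

Call:
{"op": "arm_command", "data": {
  "rows": [
    {"xyz":[1,0,0.1],"turn":[0,0,0]},
    {"xyz":[2,0,0.1],"turn":[0,0,0]},
    {"xyz":[3,0,0.1],"turn":[0,0,0]},
    {"xyz":[3.8,0,0.1],"turn":[0,0,0]},
    {"xyz":[4,0,0.1],"turn":[0,0,0]}
  ]
}}

```text
time_s: 27.7
ee_pos: [0.5219, -0.0728, 0.0978]
eef_rot: [0.125, 1.571, -0.118]
force: [-0.1, 0.2, -2.9]
grip_width: 0.0604
```

Call:
{"op": "arm_command", "data": {
  "rows": [
    {"xyz":[0.15,0,0],"turn":[0,0,0]},
    {"xyz":[0.25,0,0],"turn":[0,0,0]}
  ]
}}

```text
time_s: 27.9
ee_pos: [0.522, -0.0727, 0.096]
eef_rot: [0.125, 1.571, -0.119]
force: [-5.3, 0.9, 13.8]
grip_width: 0.06
```

Call:
{"op": "arm_command", "data": {
  "rows": [
    {"xyz":[0.1,0,0],"turn":[0,0,0]},
    {"xyz":[0.2,0,0],"turn":[0,0,0]}
  ]
}}

```text
time_s: 28.1
ee_pos: [0.5221, -0.0726, 0.0959]
eef_rot: [0.124, 1.571, -0.119]
force: [-10.7, 0.4, 27.3]
grip_width: 0.0598
```

It touched down at 0.096, the floor height. I ease off and release.

Call:
{"op": "arm_command", "data": {
  "rows": [
    {"xyz":[0,0,0],"turn":[0,0,0]},
    {"xyz":[0,0,0],"turn":[0,0,0]}
  ]
}}

```text
time_s: 28.3
ee_pos: [0.5226, -0.0726, 0.0964]
eef_rot: [0.124, 1.57, -0.119]
force: [0.3, 0.7, -4.2]
grip_width: 0.06
```

Call:
{"op": "arm_command", "data": {
  "rows": [
    {"xyz":[0,0,0],"turn":[0,0,0]},
    {"xyz":[0,0,0],"turn":[0,0,0]},
    {"xyz":[0,0,0],"turn":[0,0,0]},
    {"xyz":[0,0,0],"turn":[0,0,0]},
    {"xyz":[0,0,0],"turn":[0,0,0]}
  ],
  "gripper": 0
}}

```text
time_s: 28.8
ee_pos: [0.5227, -0.0726, 0.0964]
eef_rot: [0.124, 1.57, -0.119]
force: [-0.6, 0.1, 0.5]
grip_width: 0.0882
```

Call:
{"op": "arm_command", "data": {
  "rows": [
    {"xyz":[-2,0,0],"turn":[0,0,0]},
    {"xyz":[-5,0,0],"turn":[0,0,0]},
    {"xyz":[-9,0,0],"turn":[0,0,0]},
    {"xyz":[-12,0,0],"turn":[0,0,0]},
    {"xyz":[-12.5,-2,-1],"turn":[0,0,0]}
  ]
}}

```text
time_s: 29.3
ee_pos: [0.5135, -0.0889, 0.2254]
eef_rot: [0.122, 1.562, -0.115]
force: [-0.6, 0.5, -0.9]
grip_width: 0.0882
```

Run:
```python
from look import *
s,d,im=look("k4","side");save(im,"k4",(170,130,300,240),5.5);print(s["ee_pos"],s["grip_width"]);go(s,(.4124,-.3194,.22),-9)
```

```text
[ 0.51354515 -0.08894105  0.22536809] 0.08820734626794564
shift cm [  0.38 -24.3   -6.55] turn [ 0.37  0.31 -0.28] n>= 5.0
```

View pics/k4.png

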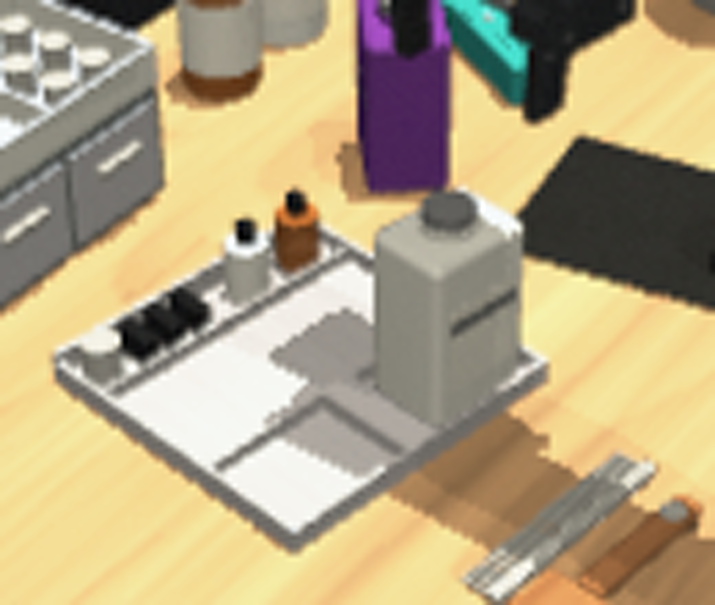

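The bottle stands flat in its bay, at crop (450,310). Now the tub.

Call:
{"op": "arm_command", "data": {
  "rows": [
    {"xyz":[0,-4.5,-1.2],"turn":[0,0,0]},
    {"xyz":[0,-9,-2.5],"turn":[0,0,0]},
    {"xyz":[0,-13.6,-3.7],"turn":[0,0,0]},
    {"xyz":[0,-18.2,-5],"turn":[0,0,0]},
    {"xyz":[0,-22,-6],"turn":[0,0,0]}
  ]
}}

```text
time_s: 29.85
ee_pos: [0.4144, -0.3047, 0.2232]
eef_rot: [0.125, 1.567, -0.124]
force: [0.3, 0.3, 0.6]
grip_width: 0.0881
```

Call:
{"op": "arm_command", "data": {
  "rows": [
    {"xyz":[0,-2,-0.4],"turn":[0,0,0]},
    {"xyz":[0,-3,-0.5],"turn":[0,0,0]},
    {"xyz":[0,-3,-0.5],"turn":[0,0,0]}
  ]
}}

```text
time_s: 30.15
ee_pos: [0.4045, -0.3341, 0.2228]
eef_rot: [0.126, 1.567, -0.125]
force: [0.8, -0.1, -0.1]
grip_width: 0.0882
```

Run:
```python
from look import *
s,d,im=look("l1");T=ee(s);draw(im,d,loc((.4124,-.3168,0),circ(.032,.123)),T);save(im,"l1o");print(s["ee_pos"],s["grip_width"]);go(s,(.4124,-.3175,.0935),-9)
```

```text
[ 0.40445553 -0.33407579  0.22278128] 0.08817315142770318
shift cm [12.93  1.75  0.52] turn [-0.18 -0.02 -0.05] n>= 2.6
```

View pics/l1o.png

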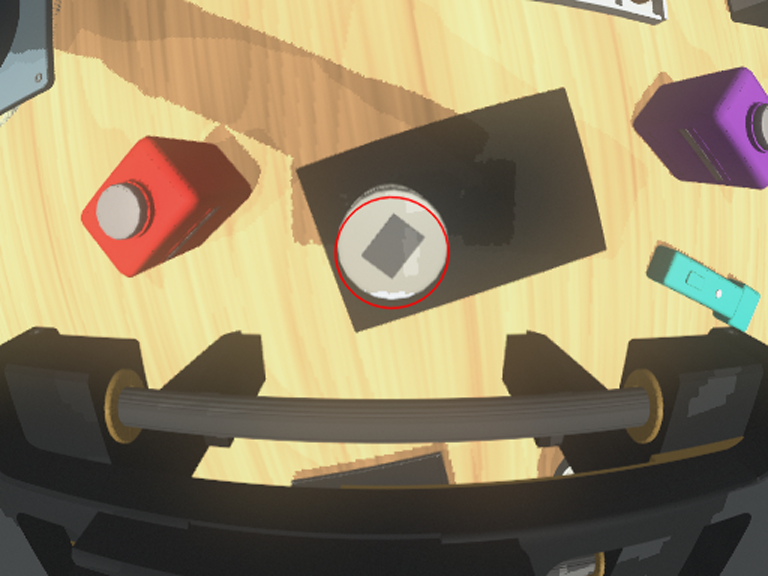

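The tub lies about 4 mm further +y than assumed, so I aim there to grip it centrally.

Call:
{"op": "arm_command", "data": {
  "rows": [
    {"xyz":[1,2,0.5],"turn":[0,0,0]},
    {"xyz":[5,2,0.5],"turn":[0,0,0]},
    {"xyz":[9,2,0.5],"turn":[0,0,0]},
    {"xyz":[12.3,2,0.5],"turn":[0,0,0]},
    {"xyz":[12.9,2,0.5],"turn":[0,0,0]}
  ]
}}

```text
time_s: 30.7
ee_pos: [0.4122, -0.3098, 0.0908]
eef_rot: [0.126, 1.572, -0.117]
force: [0.1, -0.8, 0.6]
grip_width: 0.088
```

Call:
{"op": "arm_command", "data": {
  "rows": [
    {"xyz":[0,0,0],"turn":[0,0,0]},
    {"xyz":[0,0,0],"turn":[0,0,0]}
  ]
}}

```text
time_s: 30.9
ee_pos: [0.4134, -0.309, 0.0918]
eef_rot: [0.125, 1.571, -0.116]
force: [0.5, -1.2, 1.0]
grip_width: 0.088
```

Run:
```python
from look import *
s,d,im=look("l2");save(im,"l2");print(s["ee_pos"],s["grip_width"]);go(s,(.4124,-.3145,.0935),-9)
```

```text
[ 0.41344622 -0.30896903  0.09178919] 0.08800860972249355
shift cm [-0.17 -0.56 -0.02] turn [ 0.23 -0.25 -0.32] n>= 0.1
```

View pics/l2.png

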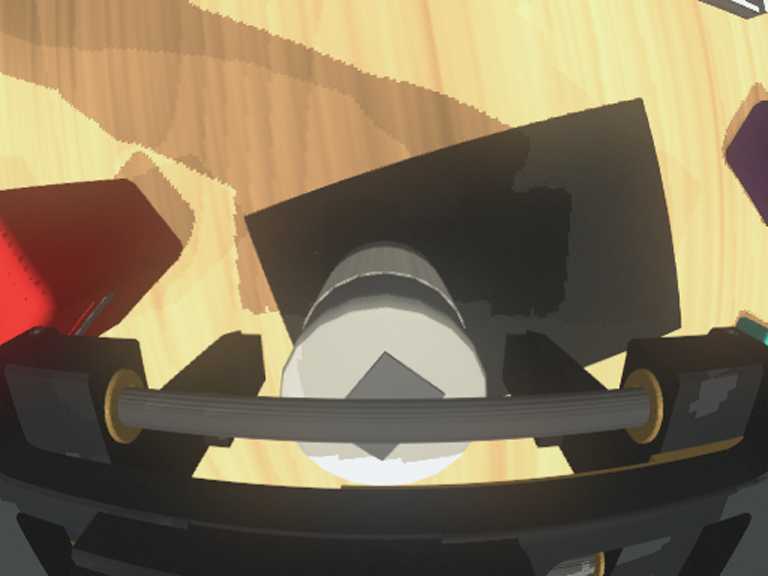

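Call:
{"op": "arm_command", "data": {
  "rows": [
    {"xyz":[-0.15,-0.5,0],"turn":[0,0,0]},
    {"xyz":[-0.15,-0.5,0],"turn":[0,0,0]}
  ]
}}

```text
time_s: 31.15
ee_pos: [0.4137, -0.3161, 0.0953]
eef_rot: [0.124, 1.568, -0.119]
force: [0.9, -0.3, 0.3]
grip_width: 0.0881
```

Run:
```python
from look import *
s,d,im=look("l3");T=ee(s);save(im,"l3",(150,150,360,340),3)
print(s["ee_pos"]);E0=T.copy();E0[:3,3]=[.41345,-.30897,.09179]
print(onz(d,np.array([(384,390)])/1.5,.123,E0))
```

```text
[ 0.41374357 -0.31606569  0.09525992]
[[ 0.41464981 -0.30715521  0.123     ]]
```

View pics/l3.png

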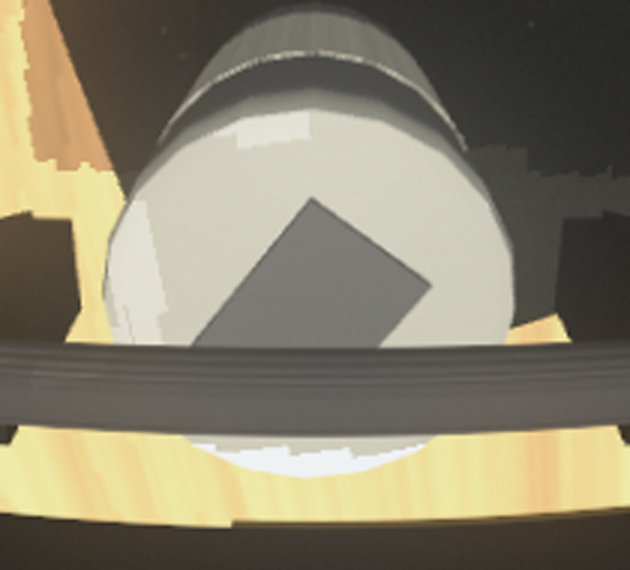

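Run:
```python
from look import *
s=bot.get_state();T=ee(s);d=bot.get_image("wrist")
P=np.array([(105,290),(513,290),(310,108),(305,478),(125,210),(490,205),(195,145),(425,150)])/3+150
w=onz(d,P,.123,T)[:,:2]
q=least_squares(lambda c:np.hypot(*(w-c[:2]).T)-c[2],[.41,-.31,.032]);print(q.x,(q.fun*1000).round(1),s["ee_pos"]);go(s,[*q.x[:2],.094],-9)
```

```text
[ 0.41344068 -0.31242458  0.03100992] [-0.1 -0.1  0.6  0.   0.2  0.4 -0.4 -0.7] [ 0.41345027 -0.3156079   0.09485748]
shift cm [ 0.09  0.31 -0.05] turn [ 0.15 -0.07 -0.2 ] n>= 0.1
```

Call:
{"op": "arm_command", "data": {
  "rows": [
    {"xyz":[0.1,0.2,0],"turn":[0,0,0]},
    {"xyz":[0.1,0.2,0],"turn":[0,0,0]}
  ]
}}

```text
time_s: 31.45
ee_pos: [0.4136, -0.313, 0.0936]
eef_rot: [0.124, 1.569, -0.118]
force: [-0.2, 0.1, 0.6]
grip_width: 0.0882
```

Call:
{"op": "arm_command", "data": {
  "rows": [
    {"xyz":[0,0,0],"turn":[0,0,0]},
    {"xyz":[0,0,0],"turn":[0,0,0]},
    {"xyz":[0,0,0],"turn":[0,0,0]},
    {"xyz":[0,0,0],"turn":[0,0,0]},
    {"xyz":[0,0,0],"turn":[0,0,0]}
  ],
  "gripper": 255
}}

```text
time_s: 31.95
ee_pos: [0.4134, -0.313, 0.0935]
eef_rot: [0.124, 1.569, -0.118]
force: [-0.8, -0.8, -1.0]
grip_width: 0.063
```

Call:
{"op": "arm_command", "data": {
  "rows": [
    {"xyz":[0,0,0],"turn":[0,0,0]},
    {"xyz":[0,0,0],"turn":[0,0,0]}
  ]
}}

```text
time_s: 32.15
ee_pos: [0.4134, -0.313, 0.0935]
eef_rot: [0.124, 1.569, -0.118]
force: [-0.3, 0.9, 0.5]
grip_width: 0.0636
```

Run:
```python
from look import *
s=bot.get_state();print(s["ee_pos"],s["force"],s["grip_width"]);go(s,(.4124,-.314,.155),-9);go(s,(.541,.04,.155),-9)
```

```text
[ 0.41341253 -0.31297236  0.09350083] [-0.28366163  0.86187464  0.5185472 ] 0.06357393015085151
shift cm [-6.15 -0.09 -0.1 ] turn [ 0.16 -0.12 -0.23] n>= 1.2
shift cm [-6.01 36.86  7.17] turn [ 0.16 -0.12 -0.23] n>= 7.6
```

The bottle now stands in the way, so I lift the tub high (underside above 0.17) before crossing.

Call:
{"op": "arm_command", "data": {
  "rows": [
    {"xyz":[-2,0,0],"turn":[0,0,0]},
    {"xyz":[-5.5,0,0],"turn":[0,0,0]},
    {"xyz":[-9.5,0,0],"turn":[0,0,0]},
    {"xyz":[-13.5,0,0],"turn":[0,0,0]},
    {"xyz":[-17,0,0],"turn":[0,0,0]}
  ]
}}

```text
time_s: 32.65
ee_pos: [0.4134, -0.3135, 0.2651]
eef_rot: [0.124, 1.569, -0.118]
force: [1.3, -0.8, -2.6]
grip_width: 0.0637
```

Run:
```python
from look import *
s=bot.get_state();print(s["ee_pos"],s["force"],s["grip_width"]);go(s,(.541,.04,.265),-9)
```

```text
[ 0.41338332 -0.31350893  0.26509418] [ 1.31366057 -0.84224582 -2.55633889] 0.06368253998190145
shift cm [ 0.15 36.89  7.18] turn [ 0.17 -0.12 -0.24] n>= 7.5
```

Call:
{"op": "arm_command", "data": {
  "rows": [
    {"xyz":[0,3,0.5],"turn":[0,0,0]},
    {"xyz":[0,7.2,1.3],"turn":[0,0,0]},
    {"xyz":[0,11.5,2.1],"turn":[0,0,0]},
    {"xyz":[0,15.8,3],"turn":[0,0,0]},
    {"xyz":[0,20,3.8],"turn":[0,0,0]}
  ]
}}

```text
time_s: 33.15
ee_pos: [0.4815, -0.12, 0.2655]
eef_rot: [0.125, 1.57, -0.118]
force: [0.4, -0.5, -2.5]
grip_width: 0.0632
```

Call:
{"op": "arm_command", "data": {
  "rows": [
    {"xyz":[0,4,0.8],"turn":[0,0,0]},
    {"xyz":[0,8,1.6],"turn":[0,0,0]},
    {"xyz":[0,12,2.4],"turn":[0,0,0]},
    {"xyz":[0,14,2.8],"turn":[0,0,0]},
    {"xyz":[0,15,3],"turn":[0,0,0]}
  ]
}}

```text
time_s: 33.65
ee_pos: [0.5341, 0.0263, 0.2656]
eef_rot: [0.122, 1.571, -0.114]
force: [-0.2, 0.1, -2.5]
grip_width: 0.0632
```

Run:
```python
from look import *
s=bot.get_state();print(s["ee_pos"],s["force"],s["grip_width"]);go(s,(.541,.04,.265),-9)
```

```text
[0.53412648 0.02633266 0.26555319] [-0.17234341  0.07980979 -2.52642244] 0.0632043873731789
shift cm [0.06 1.45 0.47] turn [ 0.37 -0.21 -0.28] n>= 0.3
```

Call:
{"op": "arm_command", "data": {
  "rows": [
    {"xyz":[0,1.4,0.5],"turn":[0.3,0,0]},
    {"xyz":[0,1.4,0.5],"turn":[0.3,0,0]},
    {"xyz":[4,1.4,0.5],"turn":[0.3,0,0]},
    {"xyz":[8,1.4,0.5],"turn":[0.3,0,0]},
    {"xyz":[11,1.4,0.5],"turn":[0.3,0,0]}
  ]
}}

```text
time_s: 34.15
ee_pos: [0.5393, 0.0375, 0.1534]
eef_rot: [0.127, 1.573, -0.121]
force: [0.2, 0.0, -3.4]
grip_width: 0.0631
```

Call:
{"op": "arm_command", "data": {
  "rows": [
    {"xyz":[0.8,0,0],"turn":[0,0,0]},
    {"xyz":[0.8,0,0],"turn":[0,0,0]},
    {"xyz":[0.8,0,0],"turn":[0,0,0]}
  ]
}}

```text
time_s: 34.45
ee_pos: [0.5402, 0.0369, 0.1467]
eef_rot: [0.128, 1.571, -0.122]
force: [0.4, -0.2, -2.3]
grip_width: 0.0635
```

Run:
```python
from look import *
s,d,im=look("m2","side");save(im,"m2",(170,130,300,240),5.5);s=bot.get_state();print(s["ee_pos"],s["force"],s["grip_width"]);go(s,(.541,.04,.1),-9)
```

```text
[0.54058691 0.03723094 0.14709585] [ 0.01305947 -0.00924046 -3.40697416] 0.06331454469667716
shift cm [4.71 0.26 0.01] turn [-0.08 -0.17 -0.2 ] n>= 0.9
```

View pics/m2.png

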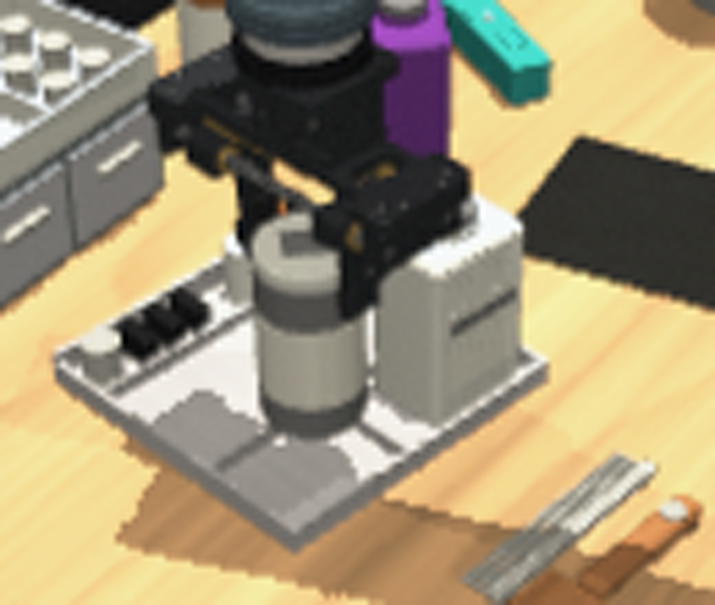

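Upright over the left bay. I lower it.

Call:
{"op": "arm_command", "data": {
  "rows": [
    {"xyz":[0.5,0.3,0],"turn":[0,0,0]},
    {"xyz":[1.5,0.3,0],"turn":[0,0,0]},
    {"xyz":[3,0.3,0],"turn":[0,0,0]},
    {"xyz":[4.3,0.3,0],"turn":[0,0,0]},
    {"xyz":[4.6,0.3,0],"turn":[0,0,0]}
  ]
}}

```text
time_s: 35.0
ee_pos: [0.5393, 0.0401, 0.0987]
eef_rot: [0.127, 1.574, -0.122]
force: [0.3, 0.4, -3.0]
grip_width: 0.0633
```

Call:
{"op": "arm_command", "data": {
  "rows": [
    {"xyz":[0.1,0,0],"turn":[0,0,0]},
    {"xyz":[0.2,0,0],"turn":[0,0,0]}
  ]
}}

```text
time_s: 35.2
ee_pos: [0.539, 0.0402, 0.0963]
eef_rot: [0.127, 1.575, -0.122]
force: [-0.6, 0.2, -2.2]
grip_width: 0.0635
```

Call:
{"op": "arm_command", "data": {
  "rows": [
    {"xyz":[0.1,0,0],"turn":[0,0,0]},
    {"xyz":[0.15,0,0],"turn":[0,0,0]}
  ]
}}

```text
time_s: 35.4
ee_pos: [0.5394, 0.0403, 0.0956]
eef_rot: [0.127, 1.574, -0.122]
force: [-3.8, -0.6, 8.4]
grip_width: 0.0634
```

Floor contact at 0.0956 (0.0955 expected). I release and rise.

Call:
{"op": "arm_command", "data": {
  "rows": [
    {"xyz":[0,0,0],"turn":[0,0,0]},
    {"xyz":[0,0,0],"turn":[0,0,0]}
  ]
}}

```text
time_s: 35.6
ee_pos: [0.5397, 0.0403, 0.0959]
eef_rot: [0.127, 1.573, -0.122]
force: [0.6, -0.5, -3.5]
grip_width: 0.0635
```

Call:
{"op": "arm_command", "data": {
  "rows": [
    {"xyz":[0,0,0],"turn":[0,0,0]},
    {"xyz":[0,0,0],"turn":[0,0,0]},
    {"xyz":[0,0,0],"turn":[0,0,0]},
    {"xyz":[0,0,0],"turn":[0,0,0]},
    {"xyz":[0,0,0],"turn":[0,0,0]}
  ],
  "gripper": 0
}}

```text
time_s: 36.1
ee_pos: [0.5398, 0.0403, 0.0959]
eef_rot: [0.127, 1.573, -0.122]
force: [-0.0, 0.2, -0.0]
grip_width: 0.0883
```

Call:
{"op": "arm_command", "data": {
  "rows": [
    {"xyz":[-2,0,0],"turn":[0,0,0]},
    {"xyz":[-5,0,0],"turn":[0,0,0]},
    {"xyz":[-9,0,0],"turn":[0,0,0]},
    {"xyz":[-13,0,0],"turn":[0,0,0]},
    {"xyz":[-16,-2,-1],"turn":[0,0,0]}
  ]
}}

```text
time_s: 36.6
ee_pos: [0.5291, 0.0241, 0.2587]
eef_rot: [0.126, 1.569, -0.117]
force: [0.8, -1.3, 0.0]
grip_width: 0.088
```

Call:
{"op": "arm_command", "data": {
  "rows": [
    {"xyz":[0,-4,-1],"turn":[0,0,0]},
    {"xyz":[0,-8,-2],"turn":[0,0,0]},
    {"xyz":[0,-12,-3],"turn":[0,0,0]},
    {"xyz":[0,-16,-3],"turn":[0,0,0]},
    {"xyz":[0,-20,-3],"turn":[0,0,0]}
  ]
}}

```text
time_s: 37.1
ee_pos: [0.468, -0.1704, 0.258]
eef_rot: [0.125, 1.569, -0.117]
force: [0.9, 0.3, -0.2]
grip_width: 0.0884
```

Call:
{"op": "arm_command", "data": {
  "rows": [
    {"xyz":[0,-4,0],"turn":[0,0,0]},
    {"xyz":[0,-8,0],"turn":[0,0,0]},
    {"xyz":[0,-10,0],"turn":[0,0,0]},
    {"xyz":[0,-10,0],"turn":[0,0,0]},
    {"xyz":[0,-10,0],"turn":[0,0,0]}
  ]
}}

```text
time_s: 37.6
ee_pos: [0.4527, -0.2684, 0.2574]
eef_rot: [0.126, 1.569, -0.117]
force: [-0.1, -0.0, 0.0]
grip_width: 0.0883
```

Run:
```python
from look import *
s,d,im=look("n1","side");save(im,"n1",(130,130,300,330),3);print(s["ee_pos"],s["force"],s["grip_width"])
s,d,im=look("n2","top");save(im,"n2",(100,100,310,235),3.6)
```

```text
[ 0.45271614 -0.26841382  0.25740777] [-0.05811736 -0.02358577  0.00699054] 0.08830205908942676
```

View pics/n1.png

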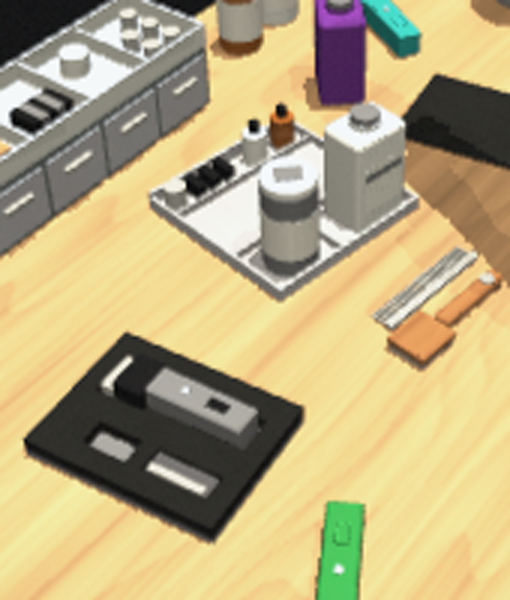

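View pics/n2.png

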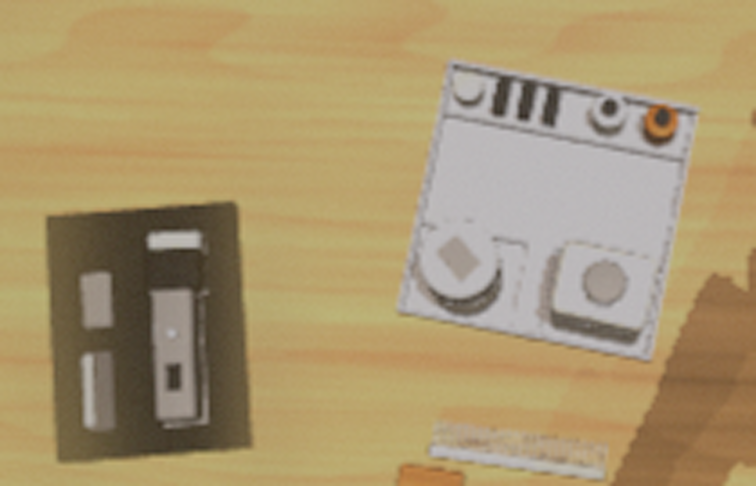

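Both views show the clipper seated in its pocket and both containers upright in their own bays. I hand in.

```bash
python3 -c "
from station import bot
print(bot.job_done(), bot.get_state()['time_s'])"
```

```text
the job is handed in; nothing more can be done
the job is handed in; nothing more can be done
```

The job is done and handed in at about 38 s of the 128 s allowed.

I stood the white bottle and then the tub on the rubber mat. I took the grey clipper from the rear lane and pressed it into the foam pocket, then put the bottle and the tub back in their own bays.

**Clipper:** When pressed down, its top stopped at z 0.0444 m, where 0.044 m was expected. The peak press was about 34 N at the wrist, through closed fingers. It lies inside the pocket outline in both fixed views.

**Containers:** Both met the caddy floor at the expected height. The bottle touched down at TCP z 0.096 m and took up to 27 N at touchdown. The tub touched down at 0.0956 m. Both looked upright in every picture, and the arm stood clear with zero force at hand-in.

**Disagreements:** The top and wrist cameras differed by 3 to 5 mm on the pocket and the bays. I used the wrist fit for the pocket and the average of the two for the bays. My first tub position was about 4 to 6 mm off along y, so the first grip was off centre. I corrected this when I picked the tub up again.

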